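# Load keyed chip trays into the aligner's load nest

### The job

Pull up the spring plunger knob on the load nest's cover, slide the cover fully open and let the plunger drop into its open notch, then lower the holed base plate over the two locating pins until it rests flush on the deck. Stack all the chip trays that are there on the base plate, in any order, each turned so that its long and short lugs drop fully into the matching notches below, and finish with the cap seated the same way on the top tray. Leave the wafer box, the bottle and the tape roll where they are.

Things in the scene. Friction and masses are not known exactly. Their poses are not given: they have to be found in the camera images.
- cover (a joint): Slide cover of the load nest: grey plate 236 x 124 mm, 5 mm thick, top 60 mm above the table. Value in m: 0 closed (as found), 0.14 at the open stop; opens along nest_seat's +y; about 2 N to slide. Locked at 0 by the plunger. From 0.002 to 0.132 a strip lies under the plunger's pin: keep it raised. Beyond that the pin can drop into the open notch.
- plunger (a joint): Spring index plunger on the cover. Value in m: 0 fully down (pin in a notch), 0.014 pulled up to its stop. The cover slides only with it raised over 8 mm. The spring pulls it down with 4 N at 0, 7 N at the stop; let go over a notch, it drops in.
- knob (a point): Centre of the plunger's black round knob: 32 mm diameter, 24 mm high, upright, on the cover, 55 mm to nest_seat's +y of the cover's middle. It moves with cover and plunger. With the plunger down it is 86 mm above the table and the knob's underside is 15 mm above the cover (9 mm above a 40 x 20 mm pad).
- nest_seat (a point): Middle of the load nest's deck, on its surface 30 mm above the table, between two upright locating pins (11 mm diameter, 18 mm high, top 6 mm tapered) 72 mm to either side along its x. y: the way the cover opens, z up. The nest is a fixed grey box, x -120 to 120, y -75 to 215 mm, with rails 12 mm wide, 22 mm high along y at x = +-108 mm.
- plate_center (a point): Loose aluminium base plate, 44 mm high, 0.5 kg. Origin at its middle, 22 mm above the underside. Flange 176 (x) x 84 (y) x 10 mm, holes of 14 mm at x = +-72 mm; on it a block 116 (x) x 60 (y) x 34 mm with notches in its top, open to its ends, 49 mm wide, 10 mm deep: long notch (28 mm) at the +x end, short (16 mm) at -x. It fits the pins either way round.
- cap_center (a point): Loose black cap, 54 mm high, 0.14 kg. Origin at its middle, 27 mm above the lugs' underside. Two lugs under it as on the trays; lid 116 (x) x 60 (y) x 12 mm, from 8 to 20 mm above the lugs' underside; on it an upright grip bar 60 (x) x 18 (y) x 34 mm. Seated, the lid's underside lies on the top of the tray below.
- tray_a_center (a point): Loose black chip tray, 44 mm high, 0.16 kg. Origin at its middle, 22 mm above the lugs' underside. Body 116 (x) x 60 (y) x 36 mm; under it, and it stands on them, two bevelled lugs 8 mm tall, 46 mm wide: long (x 32 to 56 mm) and short (x -56 to -44 mm). Top notches as on the base plate. May be absent (2 to 4 trays are there).
- tray_b_center (a point): A second tray, just like tray_a; may be absent. A tray fits only one way round on the plate or on a tray, +x end over +x end (long lug in long notch), with 1.5 to 2 mm of play. Seated, its body rests on the top below and its origin is 36 mm above that of the tray or plate below.
- tray_c_center (a point): A third tray, just like tray_a; may be absent.
- tray_d_center (a point): A fourth tray, just like tray_a; may be absent.
- wafer_box: Bystander, not to be disturbed: round white wafer box, 116 mm across, 30 mm high; origin at the centre of its underside.
- rinse_bottle: Bystander, not to be disturbed: white bottle, 60 mm across, 150 mm high; origin at the centre of its underside.
- tape_roll: Bystander, not to be disturbed: blue roll of tape, 90 mm across, 22 mm high; origin at the centre of its underside.
Mind the look-alikes: they are no part of the job. Leave any blue or orange look-alike of the part that bears tray_c_center alone.

How it is judged:
By the outcome, as a careful person would: the job done as asked, in the order asked, and still so for the second after the job is handed in, with the robot touching nothing.
Of tray_a, tray_b, tray_c, tray_d only 2 to 4 are there at a start; the rules pass over those that are not, and their reading is None.
At some moment in a run one of tray_a, tray_b, tray_c, tray_d, cap may be knocked a few centimetres aside while the robot is not near it.
It also fails if it takes over 210 s, if anything falls off the work surface, if the arm or the gripper's body presses on something with over 40 N, if the wrist force passes 120 N, or if a joint passes its speed limit or range.

### The arm

A 7-joint arm with a two-finger parallel gripper is mounted at the origin on the work surface. World frame = base frame: x ahead of the robot, y to its left, z up, the work surface at z = 0. Lengths are in mm, angles in rad, forces in N, time in s.
With the tool pointing down it reaches from about 425 to 950 mm from the base axis. Payload 4.7 kg.
Tool frame: the origin (TCP) lies on the centre line of the jaws, within the pads' length; the fingertips stand 11 mm ahead of it and the grasp point (between the pads) lies 8 mm behind it; y points along the fingers, x is the direction in which the jaws open and shut, and the axes are right-handed (so a half turn about y gives the same grasp; the last joint's range is limited). The gripper opens to 85 mm and grips with 20 to 120 N. Pads are 22 mm wide; open, the fingers measure 114 mm over their backs; the gripper's body (76 mm by 85 mm) begins 54 mm behind the grasp point. The pads swing forward as they close: fully open they stand 13 mm farther back than shut.
Start: joints at [-0.029, 0.469, -0.049, 1.532, 0.024, 1.141, -0.082], TCP at [675.016, 0.045, 242.335] pointing down, gripper open.
Joint ranges: [-2.59, 2.59], [-0.33, 1.99], [-1.39, 1.29], [0.1, 2.45], [-1.04, 4.18], [0.21, 1.99], [-2.66, 2.66]. Speed limits (rad/s): [2.57, 2.57, 3.14, 3.14, 3.14, 3.14, 3.14].

### API

Orientations are given as a rotation vector (axis times angle).
In Python, from rig import env, vision gives the robot as it stands.
- The arm moves only by the tool drive_tool, never from a script. Its argument "deltas" is a list of rows, each an object of numbers: "rx", "ry", "rz": the turn, a rotation vector about the tool's x, y, z in rad; "x", "y", "z": the shift along the tool's x, y, z in cm; "hand": the gripper's target within -1 to 1 (fully open at 1, half-way at 0, shut at -1). A call has 1 to 12 rows; each row is the pose to reach, as a shift and turn from the pose commanded when the call began, along the tool's axes at that moment; what a row does not reach only later rows make up. A row lasts 1/12 s, in which the tool goes at most 41.7 mm and 7.16 degrees, less where a joint would pass 70% of its speed; a pose out of reach is approached as far as the arm can. A call with a gripper value outside its range is refused whole. The fingers move at their own pace and stop on an object; the grip force is fixed at half the most. Time passes only in rows, so rows that repeat a pose let the fingers close. It gives the time, the measured TCP pose, the force and the opening at its end, in the units of the state.
- env.observe(): the state, without advancing time (a new reading comes with each control period).
- vision.capture(name): name is "scene" or "side" or "wrist"; returns (picture, depth): 480x640x3 uint8, red, green, blue; 480x640 float32, mm along the optical axis (not along the pixel's ray), 0 where there is no reading.
- vision.get_calibration(name): a dict with "fx", "fy", "cx", "cy" (pixels), "eye" and "attitude" of the camera in the world; the wrist camera has in their place "T_tool_cam" (4x4, takes a point from camera to tool coordinates, whose origin is the TCP and whose axes are the tool frame's). Camera axes: x right, y down, z forward; pixel columns grow to the right and rows downward; lengths in mm; the calibration is good to about 2 mm. A picture is of the moment at which its call begins: read the wrist's pose just before it. get_calibration takes no time and is no camera call.
- env.job_done(): hands the job in, once; it reports no verdict.
The state is a dict: "t": time; "joint_pos": joint angles; "joint_vel": joint speeds; "joint_torque": joint torques, N m; "position": TCP position; "orientation": TCP orientation; "wrist_force": force on the tool from outside, world axes, zero at the start; "ft_torque": the same for the moment, N m; "width": finger opening in mm.
Only numpy, scipy, OpenCV 4.12 (cv2) and the standard library are available. Lean on these libraries where they do the work, as an engineer would, in place of code of your own. Each camera call takes 0.05 s, during which the arm holds its last target.

## Working session

There is one attempt and no reset: what is moved stays moved. The work goes in short steps, Python scripts to look and compute and a tool call to move; the robot and the scene stay as the last step left them, time stands still between calls to the robot, and variables do not carry over. Pictures are saved under pics/ and viewed, and the job is handed in when it is done.

Besides the shell and the picture viewer there is one more tool, called after ">>>" by a JSON object that holds its "method" and its "body". drive_tool: Moves the arm, as the interface text tells. Its arguments: {"type":"object","properties":{"deltas":{"type":"array"}},"required":["deltas"]}

```bash
ls; mkdir -p pics; python3 - <<'E'
from rig import env, vision
import cv2,json
s=env.observe(); print(s['t'],s['position'],s['orientation'],s['width'])
for n in ['scene','side','wrist']:
    p,d=vision.capture(n); cv2.imwrite(f'pics/{n}0.png',p[:,:,::-1]); 
    c=vision.get_calibration(n); print(n,c)
E
```

```text
pics
0.0 [ 6.74417100e+02 -2.89339674e-02  2.41220256e+02] [-1.57088057  0.00163679  0.00158277] 85.68783145146863
scene {'fx': 437.62862636447784, 'fy': 437.62862636447784, 'cx': 320.0098955863641, 'cy': 233.87807720647865, 'eye': array([1228.14143659, -365.5054177 , 1100.45687503]), 'attitude': array([-2.09627829, -1.45185253,  0.49853958])}
side {'fx': 483.8416304541564, 'fy': 483.8416304541564, 'cx': 322.832438657031, 'cy': 241.8924295119779, 'eye': array([  32.23476067,  872.2232793 , 1039.18930714]), 'attitude': array([-0.61225909,  2.62874592, -1.17210031])}
wrist {'fx': 364.83738776201096, 'fy': 364.83738776201096, 'cx': 316.9407747109384, 'cy': 241.82611648690093, 'T_tool_cam': array([[ 9.99999566e-01, -4.66927589e-04, -8.05642939e-04,
        -3.52562653e-01],
       [ 6.12757545e-04, -3.21495080e-01,  9.46911051e-01,
        -1.29946897e+02],
       [-7.01149135e-04, -9.46911134e-01, -3.21494655e-01,
         8.34620480e+01],
       [ 0.00000000e+00,  0.00000000e+00,  0.00000000e+00,
         1.00000000e+00]])}
```

View pictures.

View pics/scene0.png

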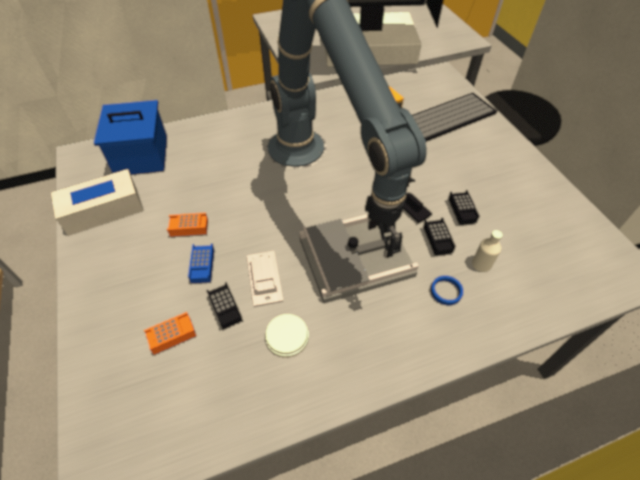

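View pics/side0.png

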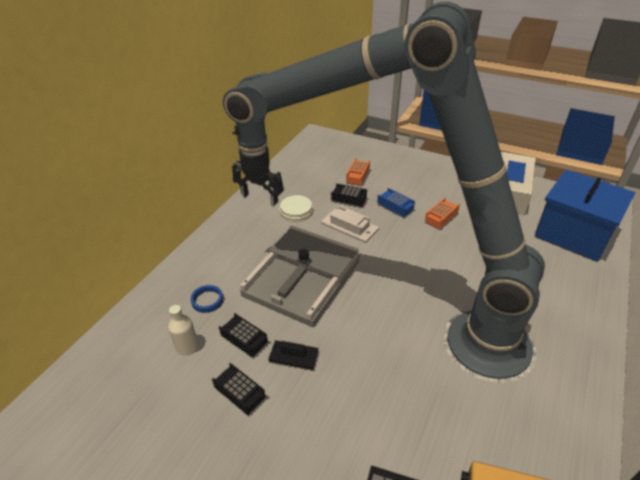

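View pics/wrist0.png

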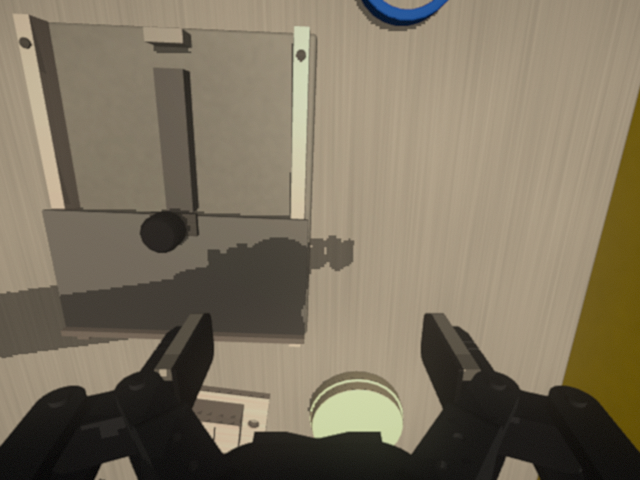

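```bash
cat > h.py <<'E'
from rig import env, vision
import numpy as np, cv2
from scipy.spatial.transform import Rotation as R
def state(): return env.observe()
def pose(s=None):
    s=s or env.observe(); T=np.eye(4); T[:3,:3]=R.from_rotvec(s['orientation']).as_matrix(); T[:3,3]=s['position']; return T
def cloud(n):
    c=vision.get_calibration(n)
    if n=='wrist': T=pose()@c['T_tool_cam']
    else:
        T=np.eye(4); T[:3,:3]=R.from_rotvec(c['attitude']).as_matrix(); T[:3,3]=c['eye']
    p,d=vision.capture(n)
    v,u=np.mgrid[:480,:640]
    P=np.stack([(u-c['cx'])/c['fx']*d,(v-c['cy'])/c['fy']*d,d],-1)@T[:3,:3].T+T[:3,3]
    P[d<=0]=np.nan
    return p,P,T,c
def ortho(clouds,x0,x1,y0,y1,res=1.0,zmax=250):
    # image: rows = x descending, cols = y descending (as seen by robot)
    H=int((x1-x0)/res);W=int((y1-y0)/res)
    im=np.zeros((H,W,3),np.uint8);h=np.full((H,W),-999.)
    for p,P,_,_ in clouds:
        m=np.isfinite(P[...,2])&(P[...,2]<zmax)
        Q=P[m];C=p[m]
        r=((x1-Q[:,0])/res).astype(int);c=((y1-Q[:,1])/res).astype(int)
        k=(r>=0)&(r<H)&(c>=0)&(c<W);r,c,Q,C=r[k],c[k],Q[k],C[k]
        o=np.argsort(Q[:,2]);r,c,Q,C=r[o],c[o],Q[o],C[o]
        ok=Q[:,2]>=h[r,c]-1
        h[r[ok],c[ok]]=Q[ok,2];im[r[ok],c[ok]]=C[ok]
    return im,h
def proj(X,T,c):
    q=(np.asarray(X)-T[:3,3])@T[:3,:3]; return np.stack([q[...,0]/q[...,2]*c['fx']+c['cx'],q[...,1]/q[...,2]*c['fy']+c['cy']],-1)
E
python3 - <<'E'
from h import *
for n in ['scene','side']:
    c=cloud(n); im,h=ortho([c],350,1000,-500,450,1.5)
    np.savez(f'/tmp/{n}.npz',p=c[0],P=c[1])
    im=cv2.resize(im,None,fx=1,fy=1)
    for i in range(0,650,100): cv2.putText(im,str(1000-i),(0,int(i/1.5)+4),0,.35,(255,0,0))
    for i in range(50,950,100): cv2.putText(im,str(450-i),(int(i/1.5)-8,10),0,.35,(255,0,0))
    cv2.imwrite(f'pics/o_{n}.png',im[:,:,::-1])
E
```

```text
(no output)
```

View pics/o_scene.png

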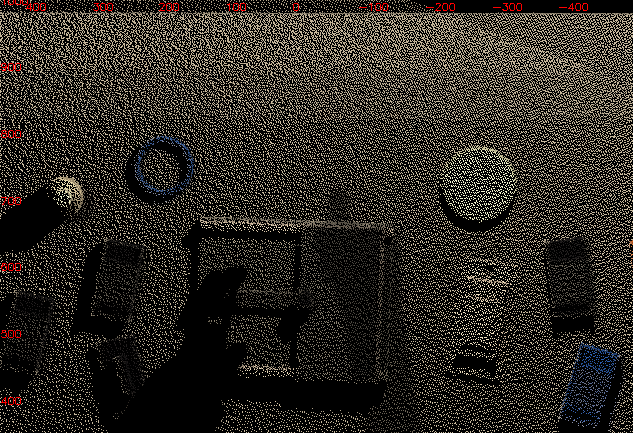

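View pics/o_side.png

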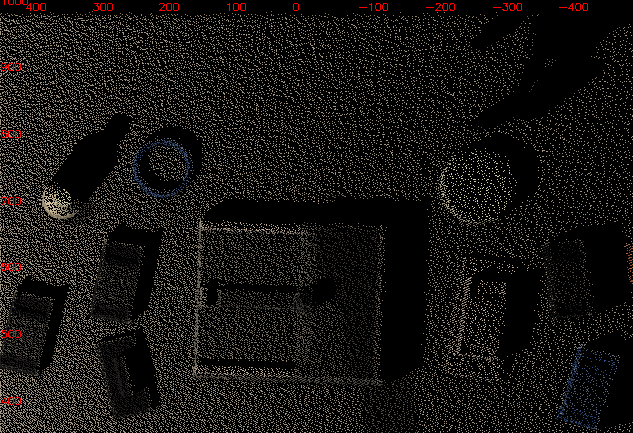

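```bash
cat >> h.py <<'E'
def comps(clouds,zlo,zhi,box,res=2.0,minn=40):
    Q=np.concatenate([c[1].reshape(-1,3) for c in clouds])
    Q=Q[np.isfinite(Q).all(1)]
    x0,x1,y0,y1=box
    k=(Q[:,0]>x0)&(Q[:,0]<x1)&(Q[:,1]>y0)&(Q[:,1]<y1)&(Q[:,2]>zlo)&(Q[:,2]<zhi);Q=Q[k]
    g=np.zeros((int((x1-x0)/res)+1,int((y1-y0)/res)+1),np.uint8)
    i=((Q[:,0]-x0)/res).astype(int);j=((Q[:,1]-y0)/res).astype(int);g[i,j]=1
    g=cv2.morphologyEx(g,cv2.MORPH_CLOSE,np.ones((5,5)))
    n,l=cv2.connectedComponents(g)
    lab=l[i,j];out=[]
    for a in range(1,n):
        q=Q[lab==a]
        if len(q)<minn: continue
        out.append((q,cv2.minAreaRect(q[:,:2].astype(np.float32))))
    return out
E
python3 - <<'E'
from h import *
w=cloud('wrist');sc=cloud('scene');sd=cloud('side')
print(state()['t'])
import pickle;pickle.dump((w,sc,sd),open('/tmp/c0.pkl','wb'))
for name,cl in (('wrist',[w]),('scene',[sc]),('side',[sd])):
    print(name)
    for lab,zl,zh in (('knob',90,105),('cover/rails',48,64)):
        for q,r in comps(cl,zl,zh,(400,720,-160,200)):
            print(lab,len(q),np.round(q.mean(0),1),np.round(np.median(q[:,2]),1),[np.round(v,1) for v in r])
    for q,r in comps(cl,6,60,(350,950,-500,480)):
            print('obj',len(q),np.round(q.mean(0),1),np.round(np.percentile(q[:,2],[50,95]),1),[np.round(v,1) for v in r])
E
```

```text
0.4
wrist
knob 1218 [549.   -3.   95.9] 96.4 [array([547.4,  -4.2]), array([31.5, 31.3]), np.float64(52.5)]
cover/rails 34107 [544.7 -31.   56.6] 57.7 [array([547.1,  10.6]), array([289.7, 237. ]), np.float64(87.7)]
cover/rails 589 [553.3 145.3  50.3] 50.2 [array([553.1, 145.4]), array([10.4, 30.6]), np.float64(87.7)]
obj 79881 [546.6  34.9  41.6] [38.5 58.6] [array([548.8,  11.2]), array([289.7, 238.8]), np.float64(87.4)]
obj 3180 [ 568.4 -259.9   20. ] [15.2 41.9] [array([ 564.4, -275.5]), array([80.4, 88.2]), np.float64(81.0)]
obj 4832 [ 719.8 -242.2   24.8] [27.8 29.2] [array([ 722. , -248.4]), array([ 82.3, 113.2]), np.float64(82.5)]
obj 1153 [745.7 168.5  18.1] [19.7 21.3] [array([746.7, 169.6]), array([16.7, 68.6]), np.float64(87.3)]
scene
knob 89 [551.3  -7.1  98.1] 98.9 [array([549.7,  -4.5]), array([27.2, 31.3]), np.float64(7.5)]
cover/rails 2979 [559.1 -41.7  58.9] 60.0 [array([547. ,   8.8]), array([292.1, 240. ]), np.float64(88.7)]
obj 879 [ 431.5 -434.2   38.4] [42.6 48.2] [array([ 421.4, -432.2]), array([ 64.4, 119.5]), np.float64(72.9)]
obj 1316 [539.  266.2  34.3] [3
[... 1608 characters left out ...]
 [array([500.6, 411.1]), array([ 62.3, 119.7]), np.float64(77.3)]
obj 1185 [570.6 280.7  35.9] [40.3 45.8] [array([577.7, 275. ]), array([ 63.6, 118.5]), np.float64(78.5)]
obj 613 [ 576.8 -393.6   33.7] [36.8 46.2] [array([ 581.4, -400.4]), array([118.8,  72.5]), np.float64(7.6)]
obj 74 [ 610.4 -496.5   24. ] [23.1 41.7] [array([ 605.9, -495.9]), array([60.4,  8.4]), np.float64(0.9)]
obj 678 [ 715.1 -257.1   25.7] [28.1 33.2] [array([ 720.3, -264.1]), array([113.2, 113.5]), np.float64(55.0)]
obj 323 [684.5 369.7  33.5] [33.4 56.6] [array([687., 368.]), array([59. , 35.8]), np.float64(51.2)]
obj 413 [746.6 208.3  17.4] [18.9 23.7] [array([748. , 208.3]), array([91.2, 90.3]), np.float64(81.6)]
```

>>> {"method": "drive_tool", "body": {"deltas": [{"x": -12.75, "y": 8, "z": -0.4, "ry": 0.04, "hand": 1}, {"x": -12.75, "y": 8, "z": -0.4, "ry": 0.04, "hand": 1}, {"x": -12.75, "y": 8, "z": -0.4, "ry": 0.04, "hand": 1}, {"x": -12.75, "y": 8, "z": -0.4, "ry": 0.04, "hand": 1}, {"x": -12.75, "y": 12, "z": -0.4, "ry": 0.04, "hand": 1}, {"x": -12.75, "y": 12, "z": -0.4, "ry": 0.04, "hand": 1}, {"x": -12.75, "y": 12, "z": -0.4, "ry": 0.04, "hand": 1}, {"x": -12.75, "y": 12, "z": -0.4, "ry": 0.04, "hand": 1}]}}

```text
invalid input
```

>>> {"method": "drive_tool", "body": {"deltas": [{"x": -12.75, "y": 8.0, "z": -0.4, "rx": 0.0, "ry": 0.04, "rz": 0.0, "hand": 1.0}, {"x": -12.75, "y": 8.0, "z": -0.4, "rx": 0.0, "ry": 0.04, "rz": 0.0, "hand": 1.0}, {"x": -12.75, "y": 8.0, "z": -0.4, "rx": 0.0, "ry": 0.04, "rz": 0.0, "hand": 1.0}, {"x": -12.75, "y": 8.0, "z": -0.4, "rx": 0.0, "ry": 0.04, "rz": 0.0, "hand": 1.0}, {"x": -12.75, "y": 12.0, "z": -0.4, "rx": 0.0, "ry": 0.04, "rz": 0.0, "hand": 1.0}, {"x": -12.75, "y": 12.0, "z": -0.4, "rx": 0.0, "ry": 0.04, "rz": 0.0, "hand": 1.0}, {"x": -12.75, "y": 12.0, "z": -0.4, "rx": 0.0, "ry": 0.04, "rz": 0.0, "hand": 1.0}]}}

```text
t: 0.98
position: [546.7, -4.0, 121.5]
orientation: [-1.571, 0.034, -0.029]
wrist_force: [0.4, 0.4, -0.1]
width: 85.4
```

>>> {"method": "drive_tool", "body": {"deltas": [{"x": 0.0, "y": 2.0, "z": 0.0, "rx": 0.0, "ry": 0.0, "rz": 0.0, "hand": 1.0}, {"x": 0.0, "y": 4.05, "z": 0.0, "rx": 0.0, "ry": 0.0, "rz": 0.0, "hand": 1.0}, {"x": 0.0, "y": 4.05, "z": 0.0, "rx": 0.0, "ry": 0.0, "rz": 0.0, "hand": 1.0}, {"x": 0.0, "y": 4.05, "z": 0.0, "rx": 0.0, "ry": 0.0, "rz": 0.0, "hand": -1.0}, {"x": 0.0, "y": 4.05, "z": 0.0, "rx": 0.0, "ry": 0.0, "rz": 0.0, "hand": -1.0}, {"x": 0.0, "y": 4.05, "z": 0.0, "rx": 0.0, "ry": 0.0, "rz": 0.0, "hand": -1.0}, {"x": 0.0, "y": 4.05, "z": 0.0, "rx": 0.0, "ry": 0.0, "rz": 0.0, "hand": -1.0}, {"x": 0.0, "y": 4.05, "z": 0.0, "rx": 0.0, "ry": 0.0, "rz": 0.0, "hand": -1.0}, {"x": 0.0, "y": 4.05, "z": 0.0, "rx": 0.0, "ry": 0.0, "rz": 0.0, "hand": -1.0}]}}

```text
t: 1.73
position: [548.1, -3.9, 83.4]
orientation: [-1.57, 0.03, -0.033]
wrist_force: [-2.4, -0.6, 7.2]
width: 30.3
```

>>> {"method": "drive_tool", "body": {"deltas": [{"x": 0.0, "y": 0.0, "z": 0.0, "rx": 0.0, "ry": 0.0, "rz": 0.0, "hand": -1.0}, {"x": 0.0, "y": 0.0, "z": 0.0, "rx": 0.0, "ry": 0.0, "rz": 0.0, "hand": -1.0}, {"x": 0.0, "y": 0.0, "z": 0.0, "rx": 0.0, "ry": 0.0, "rz": 0.0, "hand": -1.0}, {"x": 0.0, "y": 0.0, "z": 0.0, "rx": 0.0, "ry": 0.0, "rz": 0.0, "hand": -1.0}]}}

```text
t: 2.07
position: [548.1, -3.9, 83.4]
orientation: [-1.57, 0.03, -0.033]
wrist_force: [-2.2, 0.5, 6.0]
width: 30.0
```

>>> {"method": "drive_tool", "body": {"deltas": [{"x": 0.0, "y": -0.7, "z": 0.0, "rx": 0.0, "ry": 0.0, "rz": 0.0, "hand": -1.0}, {"x": 0.0, "y": -1.1, "z": 0.0, "rx": 0.0, "ry": 0.0, "rz": 0.0, "hand": -1.0}, {"x": 0.0, "y": -1.4, "z": 0.0, "rx": 0.0, "ry": 0.0, "rz": 0.0, "hand": -1.0}, {"x": 0.0, "y": -1.4, "z": 0.0, "rx": 0.0, "ry": 0.0, "rz": 0.0, "hand": -1.0}, {"x": 0.0, "y": -1.4, "z": 0.0, "rx": 0.0, "ry": 0.0, "rz": 0.0, "hand": -1.0}]}}

```text
t: 2.48
position: [548.0, -3.9, 95.8]
orientation: [-1.57, 0.03, -0.032]
wrist_force: [2.8, 0.4, -8.1]
width: 29.5
```

>>> {"method": "drive_tool", "body": {"deltas": [{"x": 0.0, "y": 0.0, "z": 1.0, "rx": 0.0, "ry": 0.0, "rz": 0.0, "hand": -1.0}, {"x": 0.0, "y": 0.0, "z": 3.0, "rx": 0.0, "ry": 0.0, "rz": 0.0, "hand": -1.0}, {"x": 0.0, "y": 0.0, "z": 5.0, "rx": 0.0, "ry": 0.0, "rz": 0.0, "hand": -1.0}, {"x": 0.0, "y": 0.0, "z": 7.0, "rx": 0.0, "ry": 0.0, "rz": 0.0, "hand": -1.0}, {"x": 0.0, "y": 0.0, "z": 9.0, "rx": 0.0, "ry": 0.0, "rz": 0.0, "hand": -1.0}, {"x": 0.0, "y": 0.0, "z": 11.0, "rx": 0.0, "ry": 0.0, "rz": 0.0, "hand": -1.0}, {"x": 0.0, "y": 0.0, "z": 12.5, "rx": 0.0, "ry": 0.0, "rz": 0.0, "hand": -1.0}, {"x": 0.0, "y": 0.0, "z": 13.5, "rx": 0.0, "ry": 0.0, "rz": 0.0, "hand": -1.0}, {"x": 0.0, "y": 0.0, "z": 14.0, "rx": 0.0, "ry": 0.0, "rz": 0.0, "hand": -1.0}, {"x": 0.0, "y": 0.0, "z": 14.2, "rx": 0.0, "ry": 0.0, "rz": 0.0, "hand": -1.0}, {"x": 0.0, "y": 0.0, "z": 14.2, "rx": 0.0, "ry": 0.0, "rz": 0.0, "hand": -1.0}]}}

```text
t: 3.4
position: [553.5, 136.1, 95.4]
orientation: [-1.573, 0.032, -0.032]
wrist_force: [3.6, -3.2, -7.8]
width: 29.6
```

>>> {"method": "drive_tool", "body": {"deltas": [{"x": 0.0, "y": 0.6, "z": 0.0, "rx": 0.0, "ry": 0.0, "rz": 0.0, "hand": -1.0}, {"x": 0.0, "y": 1.1, "z": 0.0, "rx": 0.0, "ry": 0.0, "rz": 0.0, "hand": -1.0}, {"x": 0.0, "y": 1.1, "z": 0.0, "rx": 0.0, "ry": 0.0, "rz": 0.0, "hand": 0.2}, {"x": 0.0, "y": 1.1, "z": 0.0, "rx": 0.0, "ry": 0.0, "rz": 0.0, "hand": 1.0}, {"x": 0.0, "y": 1.1, "z": 0.0, "rx": 0.0, "ry": 0.0, "rz": 0.0, "hand": 1.0}, {"x": 0.0, "y": 1.1, "z": 0.0, "rx": 0.0, "ry": 0.0, "rz": 0.0, "hand": 1.0}, {"x": 0.0, "y": 1.1, "z": 0.0, "rx": 0.0, "ry": 0.0, "rz": 0.0, "hand": 1.0}]}}

```text
t: 3.98
position: [553.1, 138.5, 85.3]
orientation: [-1.57, 0.031, -0.031]
wrist_force: [0.8, -0.1, -0.0]
width: 85.2
```

>>> {"method": "drive_tool", "body": {"deltas": [{"x": 0.0, "y": -4.0, "z": 0.0, "rx": 0.0, "ry": 0.0, "rz": 0.0, "hand": 1.0}, {"x": 0.0, "y": -8.0, "z": 0.0, "rx": 0.0, "ry": 0.0, "rz": 0.0, "hand": 1.0}, {"x": -1.0, "y": -12.0, "z": -4.0, "rx": 0.0, "ry": -0.12, "rz": 0.0, "hand": 1.0}, {"x": -2.0, "y": -16.0, "z": -8.0, "rx": 0.0, "ry": -0.24, "rz": 0.0, "hand": 1.0}, {"x": -4.0, "y": -16.0, "z": -12.0, "rx": 0.0, "ry": -0.36, "rz": 0.0, "hand": 1.0}, {"x": -4.0, "y": -16.0, "z": -16.0, "rx": 0.0, "ry": -0.48, "rz": 0.0, "hand": 1.0}, {"x": -4.0, "y": -16.0, "z": -20.0, "rx": 0.0, "ry": -0.6, "rz": 0.0, "hand": 1.0}, {"x": -4.0, "y": -16.0, "z": -24.0, "rx": 0.0, "ry": -0.72, "rz": 0.0, "hand": 1.0}, {"x": -4.0, "y": -16.0, "z": -28.0, "rx": 0.0, "ry": -0.84, "rz": 0.0, "hand": 1.0}, {"x": -4.0, "y": -16.0, "z": -31.0, "rx": 0.0, "ry": -0.96, "rz": 0.0, "hand": 1.0}, {"x": -4.0, "y": -16.0, "z": -31.0, "rx": 0.0, "ry": -1.08, "rz": 0.0, "hand": 1.0}, {"x": -4.0, "y": -16.0, "z": -31.0, "rx": 0.0, "ry": -1.2, "rz": 0.0, "hand": 1.0}]}}

```text
t: 4.98
position: [499.3, -178.0, 245.2]
orientation: [-1.395, -0.865, 0.868]
wrist_force: [0.1, -1.4, 0.3]
width: 85.3
```

>>> {"method": "drive_tool", "body": {"deltas": [{"x": 0.0, "y": 0.0, "z": 0.0, "rx": 0.0, "ry": -0.12, "rz": 0.0, "hand": 1.0}, {"x": 0.0, "y": 0.0, "z": 0.0, "rx": 0.0, "ry": -0.24, "rz": 0.0, "hand": 1.0}, {"x": 0.0, "y": 0.0, "z": 0.0, "rx": 0.0, "ry": -0.36, "rz": 0.0, "hand": 1.0}, {"x": 0.0, "y": 0.0, "z": 0.0, "rx": 0.0, "ry": -0.41, "rz": 0.0, "hand": 1.0}, {"x": 0.0, "y": 0.0, "z": 0.0, "rx": 0.0, "ry": -0.41, "rz": 0.0, "hand": 1.0}, {"x": 0.0, "y": 0.0, "z": 0.0, "rx": 0.0, "ry": -0.41, "rz": 0.0, "hand": 1.0}]}}

```text
t: 5.48
position: [500.7, -170.1, 245.0]
orientation: [-1.23, -1.177, 1.176]
wrist_force: [0.4, -0.2, 0.1]
width: 85.6
```

```bash
python3 - <<'E'
from h import *
import pickle
s=state();print(s['t'],np.round(s['position'],1),np.round(s['joint_pos'],2));print(np.round(pose(s)[:3,:3],3))
w=cloud('wrist');sc=cloud('scene');sd=cloud('side');pickle.dump((w,sc,sd),open('/tmp/c1.pkl','wb'))
cv2.imwrite('pics/w1.png',w[0][:,:,::-1])
for zl,zh in ((50,64),(90,104),(36,48)):
  for q,r in comps([w],zl,zh,(380,720,-340,300)):
    print(zl,len(q),np.round(q.mean(0),1),[np.round(v,1) for v in r])
cv2.imwrite('pics/s1.png',sc[0][150:350,130:530,::-1].repeat(2,0).repeat(2,1))
cv2.imwrite('pics/d1.png',sd[0][120:420,150:550,::-1].repeat(2,0).repeat(2,1))
E
```

```text
5.4833 [ 500.7 -170.1  245. ] [ 0.37  0.23 -0.15  1.87  0.04  1.04  1.73]
[[ 0.044  0.    -0.999]
 [ 0.999  0.     0.044]
 [ 0.    -1.    -0.   ]]
50 28334 [541.1  64.7  57.4] [array([548.1,  11. ]), array([292.7, 229.7]), np.float64(12.4)]
50 410 [ 650.5 -104.7   50.7] [array([ 650.3, -104.3]), array([70.7, 12.2]), np.float64(87.4)]
36 55 [433.5   5.1  40.5] [array([433.5,   4.2]), array([44.6,  0.1]), np.float64(87.7)]
36 5326 [ 514.3 -271.8   42.1] [array([ 520.8, -273. ]), array([ 60.8, 116.2]), np.float64(81.3)]
36 128 [472.2 -59.   43.1] [array([472.4, -58.4]), array([ 9.6, 10.6]), np.float64(53.9)]
36 672 [546.2   9.9  44.7] [array([547.8,  13.3]), array([24.6, 24.7]), np.float64(87.7)]
36 56 [614.  -65.7  40.5] [array([614.3, -64.9]), array([ 5.5, 10.4]), np.float64(37.4)]
36 466 [ 645.4 -104.    42. ] [array([ 645.3, -103.2]), array([13. , 75.4]), np.float64(7.2)]
36 184 [649.7   5.3  41.7] [array([649.6,   6. ]), array([32.4,  2.4]), np.float64(87.7)]
```

View pics/w1.png

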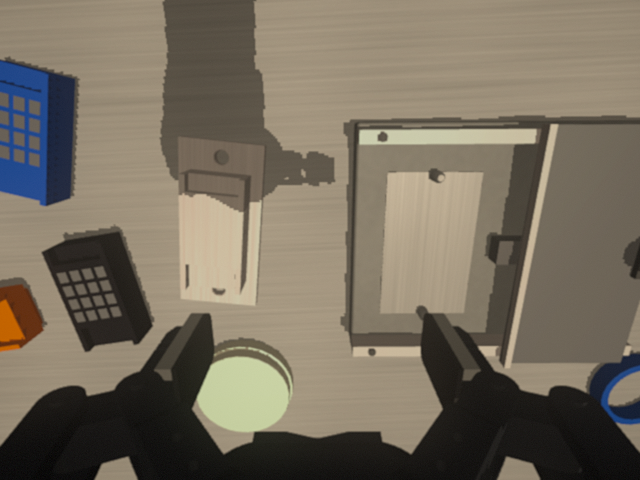

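View pics/s1.png

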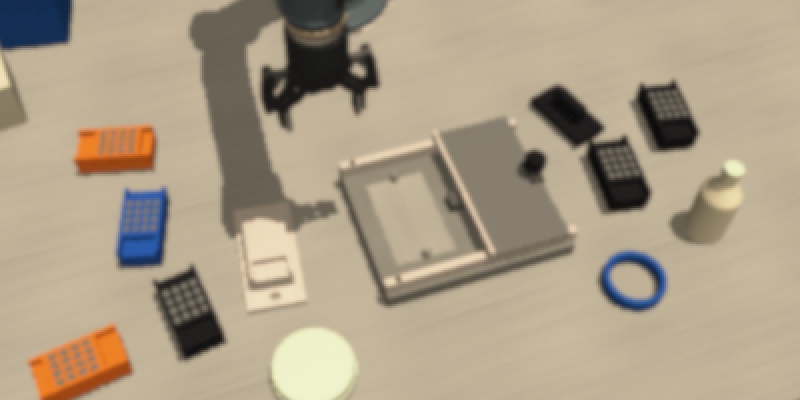

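View pics/d1.png

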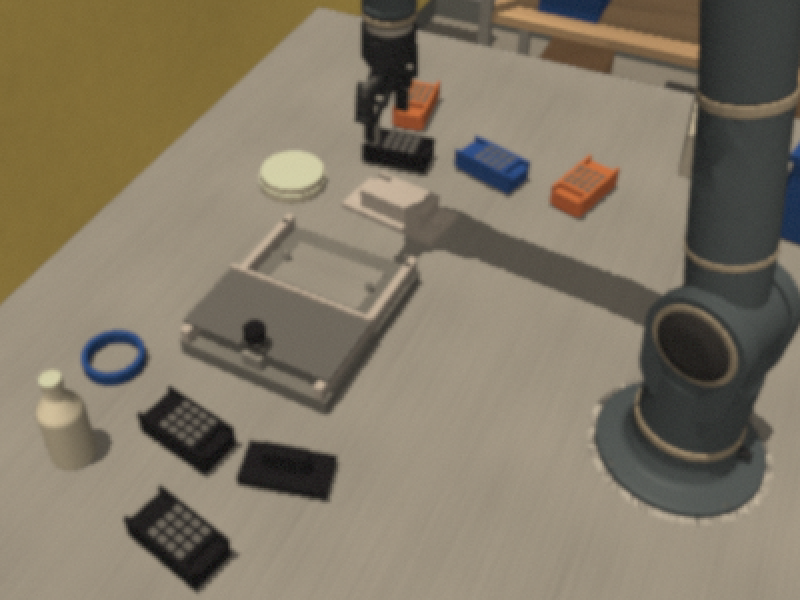

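```bash
python3 - <<'E'
from h import *
import pickle
w,sc,sd=pickle.load(open('/tmp/c1.pkl','rb'))
im=w[0][:,:,::-1]
a=cv2.resize(im[130:320,165:285],None,fx=3,fy=3,interpolation=2)
b=cv2.resize(im[150:340,370:500],None,fx=3,fy=3,interpolation=2)
cv2.imwrite('pics/c1.png',cv2.convertScaleAbs(np.hstack([a,b]),alpha=1.3))
P=w[1]
for r in range(140,302,6): print(r,np.round(P[r,215],1))
E
```

```text
140 [ 433.3 -265.7    7. ]
146 [ 438.9 -266.2    8.1]
152 [ 444.6 -267.     7.8]
158 [ 450.7 -269.     3.6]
164 [ 456.  -268.2    9.1]
170 [ 461.9 -269.3    8.1]
176 [ 464.5 -263.    32.9]
182 [ 470.1 -263.9   32.7]
188 [ 475.9 -264.9   31.6]
194 [ 479.9 -263.1   40.5]
200 [ 485.  -263.1   43.2]
206 [ 491.  -264.3   41.7]
212 [ 496.5 -264.9   42.3]
218 [ 502.1 -265.3   43.4]
224 [ 508.2 -266.5   42.2]
230 [ 514.1 -267.2   42.4]
236 [ 520.4 -268.4   41.2]
242 [ 526.6 -269.3   40.8]
248 [ 532.3 -269.8   41.9]
254 [ 538.1 -270.3   43. ]
260 [ 544.8 -271.6   41.7]
266 [ 550.6 -271.9   43.2]
272 [ 561.7 -276.5   31.8]
278 [ 568.7 -277.6   31.2]
284 [ 574.7 -278.    32.6]
290 [ 596.9 -289.5    0.6]
296 [ 600.2 -287.7    9. ]
```

View pics/c1.png

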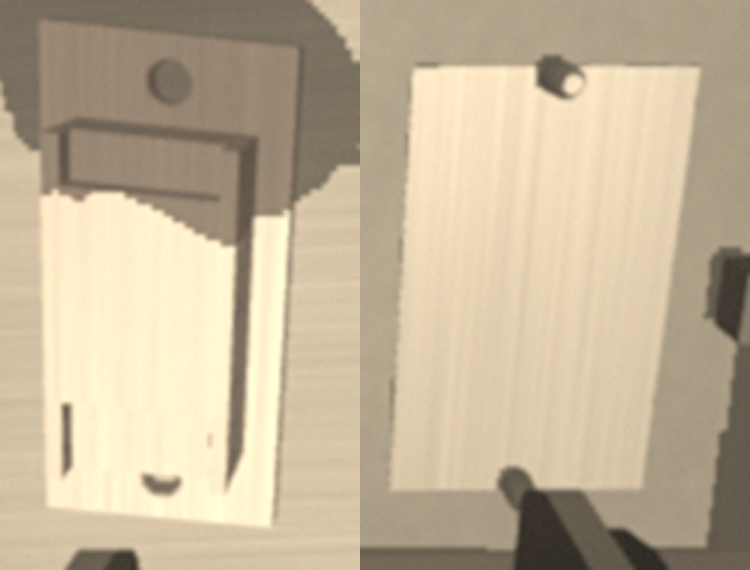

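>>> {"method": "drive_tool", "body": {"deltas": [{"x": 0.5, "y": -1.5, "z": 2.5, "rx": 0.0, "ry": 0.0, "rz": 0.0, "hand": 1.0}, {"x": 0.5, "y": -1.5, "z": 4.5, "rx": 0.0, "ry": 0.0, "rz": 0.0, "hand": 1.0}, {"x": 0.5, "y": -1.5, "z": 4.5, "rx": 0.0, "ry": 0.0, "rz": 0.0, "hand": 1.0}, {"x": 0.5, "y": -1.5, "z": 4.5, "rx": 0.0, "ry": 0.0, "rz": 0.0, "hand": 1.0}, {"x": 0.5, "y": -1.5, "z": 4.5, "rx": 0.0, "ry": 0.0, "rz": 0.0, "hand": 1.0}]}}

```text
t: 6.05
position: [456.6, -163.3, 260.0]
orientation: [-1.23, -1.178, 1.177]
wrist_force: [-0.7, -0.2, -0.3]
width: 85.6
```

```bash
python3 - <<'E'
from h import *
import pickle
s=state();print(s['t'],np.round(s['position'],1),np.round(s['joint_vel'],3))
w=cloud('wrist');pickle.dump(w,open('/tmp/c2.pkl','wb'))
im=w[0][:,:,::-1]
cv2.imwrite('pics/w2.png',im)
a=cv2.resize(im[110:310,150:290],None,fx=3,fy=3,interpolation=2)
b=cv2.resize(im[110:310,370:490],None,fx=3,fy=3,interpolation=2)
cv2.imwrite('pics/c2.png',np.hstack([a,b]))
E
```

```text
6.05 [ 456.6 -163.3  260. ] [-0.001  0.015 -0.002 -0.01  -0.     0.001  0.002]
```

View pics/w2.png

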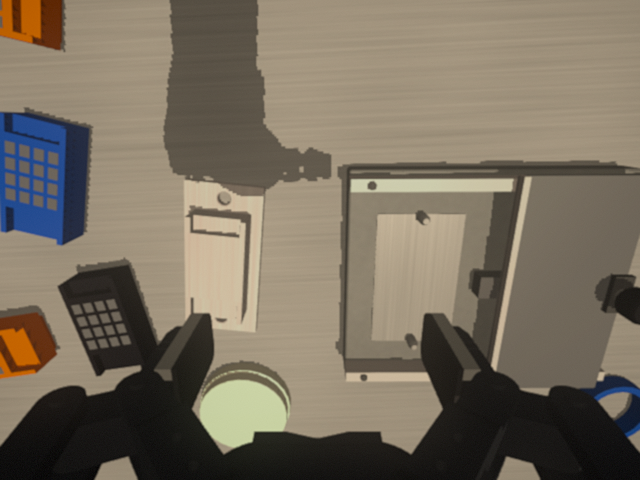

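View pics/c2.png

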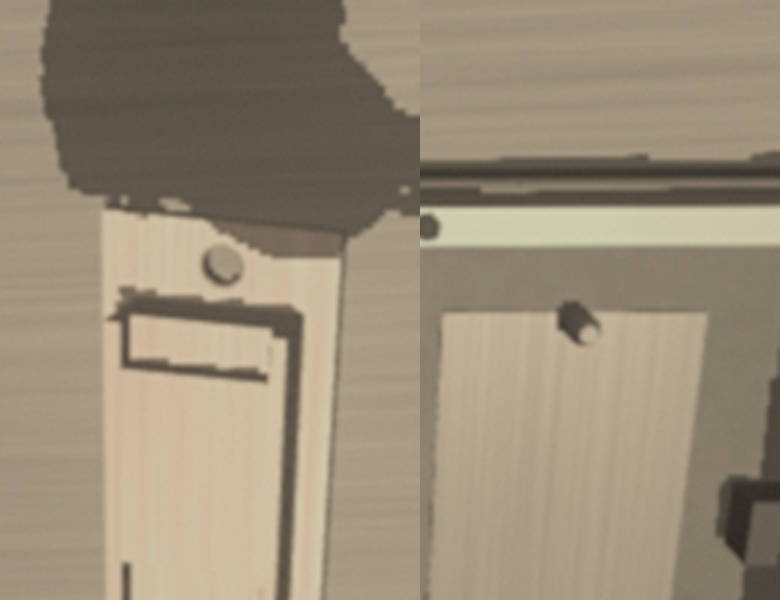

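```bash
python3 - <<'E'
from h import *
import pickle
w=pickle.load(open('/tmp/c2.pkl','rb'))
im=w[0][:,:,::-1]
def crop(u,v):return cv2.resize(im[v-15:v+15,u-15:u+15],None,fx=9,fy=9,interpolation=0)
cv2.imwrite('pics/c3.png',np.vstack([np.hstack([crop(424,219),crop(412,342)]),np.hstack([crop(224,199),crop(222,320)])]))
P=w[1]
for zl,zh in ((36,48),(5,12)):
  for q,r in comps([w],zl,zh,(380,720,-340,60)):
    print(zl,len(q),np.round(q.mean(0),1),[np.round(v,1) for v in r])
print(np.nanmedian(P[195:240,290:330,2]),np.nanmedian(P[250:300,440:455,2]),np.nanmedian(P[250:300,360:370,2]))
E
```

```text
36 340 [431.4 -52.8  41.6] [array([432.1, -51.2]), array([ 11.4, 160.3]), np.float64(1.1)]
36 4417 [ 513.6 -271.6   42. ] [array([ 520.7, -273.2]), array([ 60.7, 117.1]), np.float64(81.5)]
36 111 [471.6 -58.8  42.9] [array([472.4, -58.1]), array([ 9.4, 10.5]), np.float64(61.9)]
36 571 [545.8  10.   44.4] [array([547.4,  13.3]), array([25.1, 24.8]), np.float64(87.1)]
36 91 [614.5 -64.4  42.4] [array([615.7, -63.8]), array([ 9.1, 10.3]), np.float64(17.2)]
36 549 [645.7 -94.2  42. ] [array([649.9, -94.5]), array([90.5, 12. ]), np.float64(87.2)]
5 175 [425.6 -41.    8.9] [array([425.8, -35.7]), array([189.5,   2.6]), np.float64(88.4)]
5 3911 [ 491.9 -256.     8.1] [array([ 520.8, -273.2]), array([ 84.7, 176.9]), np.float64(81.5)]
5 308 [ 675.1 -254.2    8.6] [array([ 684.1, -257.7]), array([109.6,  41.1]), np.float64(74.6)]
-1.829671112630308 28.75272770251962 28.145442387571677
```

View pics/c3.png

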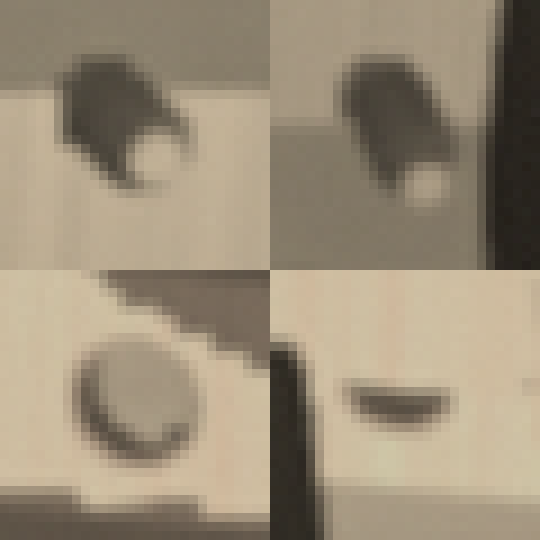

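```bash
python3 - <<'E'
from h import *
import pickle
p,P,T,c=pickle.load(open('/tmp/c2.pkl','rb'))
def bp(u,v,z):
    d=T[:3,:3]@np.array([(u-c['cx'])/c['fx'],(v-c['cy'])/c['fy'],1]); return T[:3,3]+d*(z-T[2,3])/d[2]
a=bp(425.8,220.8,46.3);b=bp(413.8,347.4,46.3)
print(a,b,(a+b)/2,np.linalg.norm(a-b),np.degrees(np.arctan2(b[1]-a[1],b[0]-a[0])))
h=bp(209+135/9-.5,184+130/9-.5,8.3);print(h)
E
```

```text
[473.06339287 -57.16044539  46.3       ] [617.62442248 -62.82916645  46.3       ] [545.34390767 -59.99480592  46.3       ] 144.6721316607503 -2.245608439046235
[ 449.50187272 -261.69160722    8.3       ]
```

>>> {"method": "drive_tool", "body": {"deltas": [{"x": -3.5, "y": 2.0, "z": -2.0, "rx": 0.0, "ry": 0.03, "rz": 0.0, "hand": 1.0}, {"x": -6.5, "y": 4.0, "z": -4.0, "rx": 0.0, "ry": 0.06, "rz": 0.0, "hand": 1.0}, {"x": -9.0, "y": 7.0, "z": -6.0, "rx": 0.0, "ry": 0.1, "rz": 0.0, "hand": 1.0}, {"x": -10.7, "y": 10.0, "z": -6.9, "rx": 0.0, "ry": 0.105, "rz": 0.0, "hand": 1.0}, {"x": -10.7, "y": 13.0, "z": -6.9, "rx": 0.0, "ry": 0.105, "rz": 0.0, "hand": 1.0}, {"x": -10.7, "y": 16.0, "z": -6.9, "rx": 0.0, "ry": 0.105, "rz": 0.0, "hand": 1.0}, {"x": -10.7, "y": 16.0, "z": -6.9, "rx": 0.0, "ry": 0.105, "rz": 0.0, "hand": 1.0}, {"x": -10.7, "y": 16.0, "z": -6.9, "rx": 0.0, "ry": 0.105, "rz": 0.0, "hand": 1.0}]}}

```text
t: 6.77
position: [520.0, -272.6, 98.2]
orientation: [-1.272, -1.098, 1.1]
wrist_force: [-0.6, 0.4, 0.5]
width: 85.2
```

```bash
python3 - <<'E'
from h import *
s=state();print(s['t'],np.round(s['position'],1));print(np.round(pose(s)[:3,:3],3))
w=cloud('wrist')
cv2.imwrite('pics/w3.png',w[0][:,:,::-1])
E
```

```text
6.7667 [ 520.  -272.6   98.2]
[[ 0.147 -0.003 -0.989]
 [ 0.989  0.002  0.147]
 [ 0.001 -1.     0.004]]
```

View pics/w3.png

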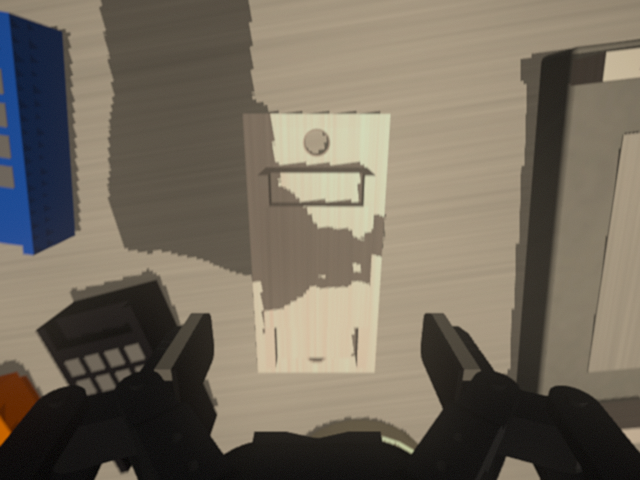

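>>> {"method": "drive_tool", "body": {"deltas": [{"x": 0.0, "y": 3.0, "z": -0.05, "rx": 0.0, "ry": 0.0, "rz": 0.0, "hand": 1.0}, {"x": 0.0, "y": 5.5, "z": -0.05, "rx": 0.0, "ry": 0.0, "rz": 0.0, "hand": 1.0}, {"x": 0.0, "y": 6.8, "z": -0.05, "rx": 0.0, "ry": 0.0, "rz": 0.0, "hand": 1.0}, {"x": 0.0, "y": 6.8, "z": -0.05, "rx": 0.0, "ry": 0.0, "rz": 0.0, "hand": 1.0}, {"x": 0.0, "y": 6.8, "z": -0.05, "rx": 0.0, "ry": 0.0, "rz": 0.0, "hand": 1.0}, {"x": 0.0, "y": 6.8, "z": -0.05, "rx": 0.0, "ry": 0.0, "rz": 0.0, "hand": -1.0}, {"x": 0.0, "y": 6.8, "z": -0.05, "rx": 0.0, "ry": 0.0, "rz": 0.0, "hand": -1.0}, {"x": 0.0, "y": 6.8, "z": -0.05, "rx": 0.0, "ry": 0.0, "rz": 0.0, "hand": -1.0}, {"x": 0.0, "y": 6.8, "z": -0.05, "rx": 0.0, "ry": 0.0, "rz": 0.0, "hand": -1.0}, {"x": 0.0, "y": 6.8, "z": -0.05, "rx": 0.0, "ry": 0.0, "rz": 0.0, "hand": -1.0}]}}

```text
t: 7.65
position: [522.4, -273.7, 34.1]
orientation: [-1.279, -1.102, 1.099]
wrist_force: [-1.0, 0.4, 6.1]
width: 58.0
```

```bash
python3 - <<'E'
from h import *
s=state();print(s['t'],np.round(s['position'],1),s['width'],s['wrist_force']);print(np.round(pose(s)[:3,:3],3))
E
```

```text
7.65 [ 522.4 -273.7   34.1] 58.03316104969299 [-1.03379659  0.35750646  6.05422068]
[[ 0.147  0.003 -0.989]
 [ 0.989 -0.001  0.147]
 [-0.001 -1.    -0.004]]
```

>>> {"method": "drive_tool", "body": {"deltas": [{"x": 0.0, "y": -2.0, "z": 0.0, "rx": 0.0, "ry": 0.0, "rz": 0.0, "hand": -1.0}, {"x": 0.0, "y": -5.0, "z": 0.0, "rx": 0.0, "ry": 0.0, "rz": 0.0, "hand": -1.0}, {"x": 0.0, "y": -8.0, "z": 0.0, "rx": 0.0, "ry": 0.0, "rz": 0.0, "hand": -1.0}, {"x": 0.0, "y": -8.0, "z": 0.0, "rx": 0.0, "ry": 0.0, "rz": 0.0, "hand": -1.0}, {"x": 0.0, "y": -8.0, "z": 0.0, "rx": 0.0, "ry": 0.0, "rz": 0.0, "hand": -1.0}, {"x": 0.0, "y": -8.0, "z": 0.0, "rx": 0.0, "ry": 0.0, "rz": 0.0, "hand": -1.0}]}}

```text
t: 8.15
position: [519.9, -272.8, 111.2]
orientation: [-1.274, -1.099, 1.1]
wrist_force: [-0.3, 0.0, -5.0]
width: 58.3
```

```bash
cat >> h.py <<'E'
def toolcomps(w,ylo,yhi,box=(-60,60,-110,110),minn=40):
    # box in tool x,z ; y range in tool y; returns comps in (x,z) tool
    T=pose(); p,P,Tc,c=w
    Q=(P.reshape(-1,3)-T[:3,3])@T[:3,:3]
    Q=Q[np.isfinite(Q).all(1)][:,[0,2,1]].reshape(-1,1,3)
    return comps([(None,Q)],ylo,yhi,box,minn=minn)
E
python3 - <<'E'
from h import *
s=state();print(s['t'],np.round(s['position'],1),s['width'],np.round(s['wrist_force'],1));print(np.round(pose(s)[:3,:3],3))
w=cloud('wrist')
cv2.imwrite('pics/w4.png',w[0][:,:,::-1])
for lo,hi in ((-25,-6),(20,30)):
  for q,r in toolcomps(w,lo,hi): print(lo,len(q),np.round(q.mean(0),1),[np.round(v,1) for v in r])
E
```

```text
8.15 [ 519.9 -272.8  111.2] 58.2964491152893 [-0.3  0.  -5. ]
[[ 0.147 -0.002 -0.989]
 [ 0.989  0.001  0.147]
 [ 0.    -1.     0.002]]
-25 31519 [ 0.2 10.6 -9.6] [array([0.2, 4.3]), array([109.2,  86.5]), np.float64(89.9)]
20 386 [-40.  -64.4  25.3] [array([-40.2, -64.1]), array([45.7,  4.1]), np.float64(89.9)]
20 17013 [ 0.3 68.7 24.9] [array([ 0.3, 43.9]), array([89.4, 84.7]), np.float64(90.0)]
20 387 [ 40.1 -64.5  25.3] [array([ 40.2, -64.2]), array([ 4., 46.]), np.float64(0.1)]
```

View pics/w4.png

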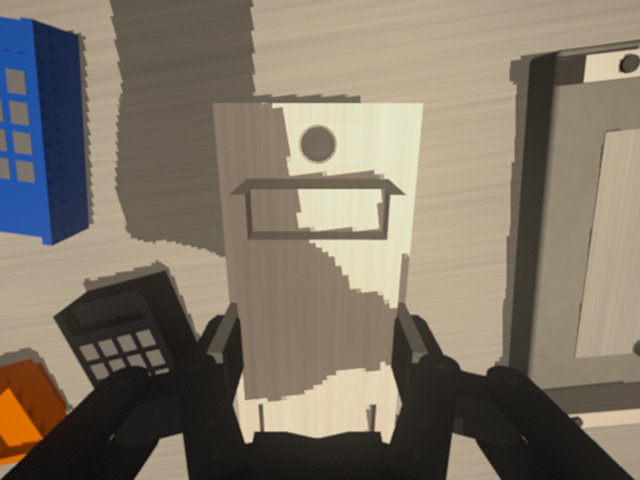

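>>> {"method": "drive_tool", "body": {"deltas": [{"x": 2.0, "y": 0.0, "z": 0.0, "rx": 0.0, "ry": 0.0, "rz": 0.0, "hand": -1.0}, {"x": 5.0, "y": 0.0, "z": 0.1, "rx": 0.0, "ry": -0.02, "rz": 0.0, "hand": -1.0}, {"x": 8.0, "y": 0.0, "z": 0.2, "rx": 0.0, "ry": -0.04, "rz": 0.0, "hand": -1.0}, {"x": 11.0, "y": 0.0, "z": 0.3, "rx": 0.0, "ry": -0.06, "rz": 0.0, "hand": -1.0}, {"x": 14.0, "y": 0.0, "z": 0.4, "rx": 0.0, "ry": -0.08, "rz": 0.0, "hand": -1.0}, {"x": 17.0, "y": 0.0, "z": 0.5, "rx": 0.0, "ry": -0.1, "rz": 0.0, "hand": -1.0}, {"x": 20.0, "y": 0.0, "z": 0.54, "rx": 0.0, "ry": -0.108, "rz": 0.0, "hand": -1.0}, {"x": 21.0, "y": 0.0, "z": 0.54, "rx": 0.0, "ry": -0.108, "rz": 0.0, "hand": -1.0}, {"x": 21.4, "y": 0.0, "z": 0.54, "rx": 0.0, "ry": -0.108, "rz": 0.0, "hand": -1.0}, {"x": 21.4, "y": 0.0, "z": 0.54, "rx": 0.0, "ry": -0.108, "rz": 0.0, "hand": -1.0}, {"x": 21.4, "y": 0.0, "z": 0.54, "rx": 0.0, "ry": -0.108, "rz": 0.0, "hand": -1.0}]}}

```text
t: 9.12
position: [546.4, -62.3, 110.9]
orientation: [-1.228, -1.177, 1.18]
wrist_force: [0.1, -0.3, -3.8]
width: 58.5
```

```bash
python3 - <<'E'
from h import *
s=state();print(s['t'],np.round(s['position'],1),s['width'],np.round(s['wrist_force'],1));print(np.round(pose(s)[:3,:3],3))
w=cloud('wrist')
cv2.imwrite('pics/w5.png',w[0][:,:,::-1])
E
```

```text
9.1167 [546.4 -62.3 110.9] 58.47572948677593 [ 0.1 -0.3 -3.8]
[[ 0.041 -0.002 -0.999]
 [ 0.999 -0.001  0.041]
 [-0.001 -1.     0.002]]
```

View pics/w5.png

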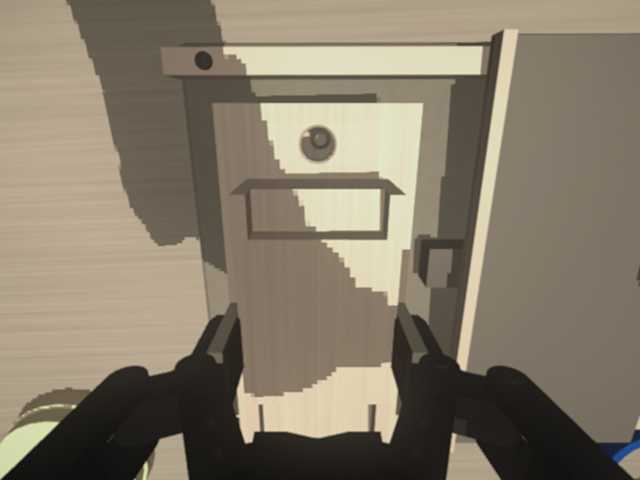

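>>> {"method": "drive_tool", "body": {"deltas": [{"x": 0.2, "y": 1.0, "z": 0.05, "rx": 0.0, "ry": 0.0, "rz": 0.0, "hand": -1.0}, {"x": 0.2, "y": 2.3, "z": 0.05, "rx": 0.0, "ry": 0.0, "rz": 0.0, "hand": -1.0}, {"x": 0.2, "y": 2.3, "z": 0.05, "rx": 0.0, "ry": 0.0, "rz": 0.0, "hand": -1.0}, {"x": 0.2, "y": 2.3, "z": 0.05, "rx": 0.0, "ry": 0.0, "rz": 0.0, "hand": -1.0}]}}

```text
t: 9.5
position: [545.6, -59.7, 87.7]
orientation: [-1.227, -1.177, 1.18]
wrist_force: [-0.6, -0.7, -4.6]
width: 58.7
```

```bash
python3 - <<'E'
from h import *
s=state();print(s['t'],np.round(s['position'],1),s['width'],np.round(s['wrist_force'],1));print(np.round(pose(s)[:3,:3],3))
w=cloud('wrist')
a=cv2.resize(w[0][100:200,260:380,::-1],None,fx=5,fy=5,interpolation=2)
cv2.imwrite('pics/w6.png',a)
E
```

```text
9.5 [545.6 -59.7  87.7] 58.65369321012079 [-0.6 -0.7 -4.6]
[[ 0.042 -0.003 -0.999]
 [ 0.999 -0.     0.042]
 [-0.    -1.     0.003]]
```

View pics/w6.png

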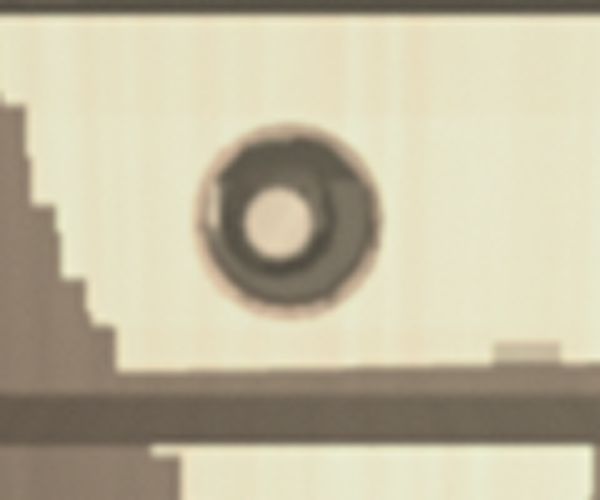

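>>> {"method": "drive_tool", "body": {"deltas": [{"x": -0.07, "y": 0.4, "z": 0.0, "rx": 0.0, "ry": 0.0, "rz": 0.0, "hand": -1.0}, {"x": -0.07, "y": 0.8, "z": 0.0, "rx": 0.0, "ry": 0.0, "rz": 0.0, "hand": -1.0}, {"x": -0.07, "y": 1.2, "z": 0.0, "rx": 0.0, "ry": 0.0, "rz": 0.0, "hand": -1.0}, {"x": -0.07, "y": 1.6, "z": 0.0, "rx": 0.0, "ry": 0.0, "rz": 0.0, "hand": -1.0}, {"x": -0.07, "y": 1.6, "z": 0.0, "rx": 0.0, "ry": 0.0, "rz": 0.0, "hand": -1.0}]}}

```text
t: 9.97
position: [546.0, -59.4, 71.9]
orientation: [-1.227, -1.179, 1.181]
wrist_force: [-1.0, -0.4, -4.6]
width: 58.5
```

>>> {"method": "drive_tool", "body": {"deltas": [{"x": 0.0, "y": 0.3, "z": 0.0, "rx": 0.0, "ry": 0.0, "rz": 0.0, "hand": -1.0}, {"x": 0.0, "y": 0.6, "z": 0.0, "rx": 0.0, "ry": 0.0, "rz": 0.0, "hand": -1.0}, {"x": 0.0, "y": 0.9, "z": 0.0, "rx": 0.0, "ry": 0.0, "rz": 0.0, "hand": -1.0}, {"x": 0.0, "y": 0.9, "z": 0.0, "rx": 0.0, "ry": 0.0, "rz": 0.0, "hand": -1.0}]}}

```text
t: 10.3
position: [546.9, -59.4, 64.1]
orientation: [-1.228, -1.18, 1.18]
wrist_force: [-0.9, 1.3, -1.2]
width: 58.5
```

>>> {"method": "drive_tool", "body": {"deltas": [{"x": 0.0, "y": 0.2, "z": 0.0, "rx": 0.0, "ry": 0.0, "rz": 0.0, "hand": -1.0}, {"x": 0.0, "y": 0.2, "z": 0.0, "rx": 0.0, "ry": 0.0, "rz": 0.0, "hand": -1.0}, {"x": 0.0, "y": 0.1, "z": 0.0, "rx": 0.0, "ry": 0.0, "rz": 0.0, "hand": 1.0}, {"x": 0.0, "y": 0.0, "z": 0.0, "rx": 0.0, "ry": 0.0, "rz": 0.0, "hand": 1.0}, {"x": 0.0, "y": 0.0, "z": 0.0, "rx": 0.0, "ry": 0.0, "rz": 0.0, "hand": 1.0}, {"x": 0.0, "y": -2.0, "z": 0.0, "rx": 0.0, "ry": 0.0, "rz": 0.0, "hand": 1.0}, {"x": 0.0, "y": -5.0, "z": 0.0, "rx": 0.0, "ry": 0.0, "rz": 0.0, "hand": 1.0}, {"x": 0.0, "y": -9.0, "z": 2.0, "rx": 0.0, "ry": 0.0, "rz": 0.0, "hand": 1.0}, {"x": 0.0, "y": -13.0, "z": 5.0, "rx": 0.0, "ry": 0.0, "rz": 0.0, "hand": 1.0}, {"x": 0.0, "y": -17.0, "z": 8.0, "rx": 0.0, "ry": 0.0, "rz": 0.0, "hand": 1.0}, {"x": 0.0, "y": -17.0, "z": 8.0, "rx": 0.0, "ry": 0.0, "rz": 0.0, "hand": 1.0}, {"x": 0.0, "y": -17.0, "z": 8.0, "rx": 0.0, "ry": 0.0, "rz": 0.0, "hand": 1.0}]}}

```text
t: 11.3
position: [466.9, -56.4, 237.8]
orientation: [-1.234, -1.184, 1.177]
wrist_force: [0.3, 0.0, -0.3]
width: 85.1
```

```bash
python3 - <<'E'
from h import *
import pickle
s=state();print(s['t'],np.round(s['position'],1));print(np.round(pose(s)[:3,:3],3))
w=cloud('wrist');sc=cloud('scene');sd=cloud('side');pickle.dump((w,sc,sd),open('/tmp/c3.pkl','wb'))
cv2.imwrite('pics/w7.png',w[0][:,:,::-1])
for zl,zh in ((66,80),(34,45),(90,105)):
  for q,r in comps([w],zl,zh,(400,700,-160,300)):
    print(zl,len(q),np.round(q.mean(0),1),np.median(q[:,2]).round(1),[np.round(v,1) for v in r])
print('objs')
for n,c in (('scene',sc),('side',sd)):
  for bx in ((350,680,-500,-330),(350,680,225,480)):
    for q,r in comps([c],38,50,bx): print(n,len(q),np.round(q.mean(0),1),[np.round(v,1) for v in r])
E
```

```text
11.3 [466.9 -56.4 237.8]
[[ 0.04   0.007 -0.999]
 [ 0.999 -0.001  0.04 ]
 [-0.001 -1.    -0.007]]
66 5457 [538.3 -58.9  72.1] 72.2 [array([545.6, -59.2]), array([ 60.2, 117. ]), np.float64(87.6)]
66 101 [544.6 125.5  78. ] 78.3 [array([546.4, 127. ]), array([12.7, 31. ]), np.float64(50.1)]
34 345 [431.2 -52.8  39.4] 40.4 [array([431.2, -52.6]), array([155.8,   0.7]), np.float64(87.8)]
34 5700 [518.7 -58.2  38.3] 38.2 [array([545.6, -59.3]), array([ 84.3, 176.9]), np.float64(87.6)]
34 1833 [580.1 249.3  40.5] 41.7 [array([576.5, 259.4]), array([ 33.6, 112.4]), np.float64(79.1)]
34 162 [540.4   8.6  40.1] 40.2 [array([547.6,  11.3]), array([20. , 25.1]), np.float64(86.6)]
34 978 [647.  -61.6  39.5] 39.6 [array([647. , -60.6]), array([157.2,   3.1]), np.float64(87.6)]
90 1040 [550.2 131.9  95.6] 96.3 [array([551.8, 133.5]), array([30.7, 31.1]), np.float64(49.1)]
objs
scene 521 [ 420.3 -433.3   44.9] [array([ 421.1, -434.2]), array([ 62.2, 116.2]), np.float64(72.7)]
scene 608 [ 581.6 -402.9   44.9] [array([ 582.2, -402.7]), array([119.4,  59.9]), np.float64(6.7)]
scene 51 [442.  259.5  43.9] [array([438.4, 257.6]), array([63.8, 18.3]), np.float64(25.4)]
scene 404 [501.1 409.7  44.4] [array([503.5, 411.1]), array([ 64.3, 122.2]), np.float64(77.4)]
scene 478 [578.1 273.9  44.7] [array([580.3, 274.4]), array([ 62.6, 117.2]), np.float64(78.5)]
side 307 [ 416.  -431.1   43.1] [array([ 421.1, -433.6]), array([ 70.5, 118.8]), np.float64(74.5)]
side 145 [ 555.5 -404.9   43.4] [array([ 552.8, -403.6]), array([55.1, 67.1]), np.float64(7.8)]
side 78 [432.1 271.1  44.6] [array([433.8, 267.2]), array([59.9, 14.4]), np.float64(14.9)]
side 859 [494.9 413.   43.1] [array([500.9, 411. ]), array([ 61.7, 119.7]), np.float64(77.0)]
side 646 [573.7 276.2  43.1] [array([578.1, 275. ]), array([ 63.4, 117.7]), np.float64(78.8)]
```

View pics/w7.png

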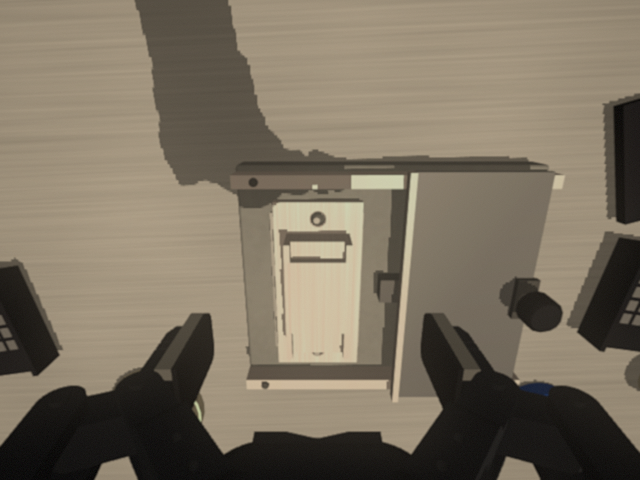

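>>> {"method": "drive_tool", "body": {"deltas": [{"x": -4.0, "y": 0.0, "z": -0.6, "rx": 0.0, "ry": 0.0, "rz": 0.0, "hand": 1.0}, {"x": -8.0, "y": 0.0, "z": -1.2, "rx": 0.0, "ry": 0.0, "rz": 0.0, "hand": 1.0}, {"x": -12.0, "y": 0.0, "z": -1.8, "rx": 0.0, "ry": -0.05, "rz": 0.0, "hand": 1.0}, {"x": -16.0, "y": 1.0, "z": -2.4, "rx": 0.0, "ry": -0.1, "rz": 0.0, "hand": 1.0}, {"x": -20.0, "y": 2.0, "z": -3.0, "rx": 0.0, "ry": -0.16, "rz": 0.0, "hand": 1.0}, {"x": -24.0, "y": 3.0, "z": -3.6, "rx": 0.0, "ry": -0.166, "rz": 0.0, "hand": 1.0}, {"x": -28.0, "y": 4.0, "z": -4.5, "rx": 0.0, "ry": -0.166, "rz": 0.0, "hand": 1.0}, {"x": -32.0, "y": 6.0, "z": -5.5, "rx": 0.0, "ry": -0.166, "rz": 0.0, "hand": 1.0}, {"x": -34.3, "y": 6.0, "z": -5.7, "rx": 0.0, "ry": -0.166, "rz": 0.0, "hand": 1.0}, {"x": -34.3, "y": 6.0, "z": -5.7, "rx": 0.0, "ry": -0.166, "rz": 0.0, "hand": 1.0}, {"x": -34.3, "y": 6.0, "z": -5.7, "rx": 0.0, "ry": -0.166, "rz": 0.0, "hand": 1.0}]}}

```text
t: 12.37
position: [509.0, -402.9, 170.3]
orientation: [-1.144, -1.297, 1.299]
wrist_force: [-0.0, 0.6, -0.4]
width: 85.7
```

```bash
cat >> h.py <<'E'
def tray(w,box,zt=(38,50)):
    """full rect of top (walls) + long notch end; box in world"""
    best=max(comps([w],zt[0],zt[1],box),key=lambda a:len(a[0]))
    # full body incl. notch floors
    x0,x1,y0,y1=box
    q,r=max(comps([w],zt[0]-12,zt[1],box),key=lambda a:len(a[0]))
    (cx,cy),(a,b),ang=r
    if a<b: ang+=90
    if ang>90: ang-=180
    th=np.radians(ang);u=np.array([np.cos(th),np.sin(th)]);n=np.array([-u[1],u[0]])
    Q=w[1].reshape(-1,3);Q=Q[np.isfinite(Q).all(1)]
    L=(Q[:,:2]-[cx,cy])@u;N=(Q[:,:2]-[cx,cy])@n
    m=(abs(N)<18)&(abs(L)<64)
    prof=[(int(l),round(float(np.median(Q[m&(abs(L-l)<2),2])),1)) if (m&(abs(L-l)<2)).sum()>2 else (int(l),None) for l in range(-58,60,4)]
    return r,ang,prof,best[1]
E
python3 - <<'E'
from h import *
s=state();print(s['t'],np.round(s['position'],1));print(np.round(pose(s)[:3,:3],3))
w=cloud('wrist')
cv2.imwrite('pics/w8.png',w[0][:,:,::-1])
for x in tray(w,(500,670,-480,-340)): print(x)
E
```

```text
12.3667 [ 509.  -402.9  170.3]
[[-0.123 -0.004 -0.992]
 [ 0.992  0.002 -0.123]
 [ 0.003 -1.     0.004]]
((582.3893432617188, -402.9371643066406), (117.7916488647461, 60.139984130859375), 6.9336700439453125)
6.9336700439453125
[(-58, 18.1), (-54, 32.2), (-50, 32.1), (-46, 32.1), (-42, 37.9), (-38, 42.2), (-34, 42.4), (-30, 42.4), (-26, 42.4), (-22, 42.2), (-18, 42.3), (-14, 42.4), (-10, 42.4), (-6, 42.2), (-2, 42.3), (2, 42.4), (6, 42.3), (10, 42.2), (14, 42.4), (18, 42.3), (22, 42.2), (26, 42.2), (30, 42.1), (34, None), (38, 32.1), (42, 32.1), (46, 32.2), (50, 32.3), (54, 32.1), (58, 32.0)]
((582.548095703125, -402.9178466796875), (117.47178649902344, 60.139984130859375), 6.9336700439453125)
```

View pics/w8.png

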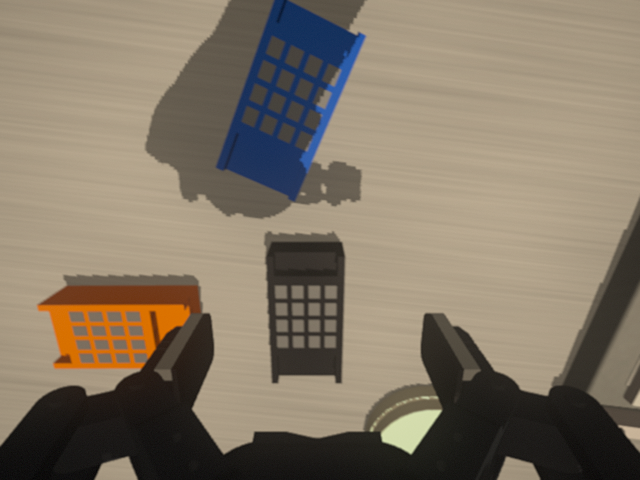

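>>> {"method": "drive_tool", "body": {"deltas": [{"x": -0.5, "y": 1.0, "z": -3.6, "rx": 0.0, "ry": 0.0, "rz": 0.0, "hand": 1.0}, {"x": -0.9, "y": 3.0, "z": -7.0, "rx": 0.0, "ry": 0.0, "rz": 0.0, "hand": 1.0}, {"x": -0.9, "y": 6.0, "z": -7.3, "rx": 0.0, "ry": 0.0, "rz": 0.0, "hand": 1.0}, {"x": -0.9, "y": 9.0, "z": -7.3, "rx": 0.0, "ry": 0.0, "rz": 0.0, "hand": 1.0}, {"x": -0.9, "y": 9.5, "z": -7.3, "rx": 0.0, "ry": 0.0, "rz": 0.0, "hand": 1.0}, {"x": -0.9, "y": 9.5, "z": -7.3, "rx": 0.0, "ry": 0.0, "rz": 0.0, "hand": 1.0}]}}

```text
t: 12.92
position: [582.4, -398.3, 75.9]
orientation: [-1.139, -1.301, 1.302]
wrist_force: [0.2, -0.1, 0.9]
width: 85.5
```

```bash
cat >> h.py <<'E'
def go(x,y,yaw=None):
    """print tool-frame shift (cm) from measured pose to world x,y and ry for tool-x yaw (deg)"""
    s=state();T=pose(s);d=np.array([x,y,0])-[*T[:2,3],0]
    t=T[:3,:3].T@d/10
    cur=np.degrees(np.arctan2(T[1,0],T[0,0]))
    print('t',round(s['t'],2),'pos',np.round(s['position'],1),'yaw',round(cur,2),'F',np.round(s['wrist_force'],1),'w',round(s['width'],1))
    print('dx %.2f dz %.2f'%(t[0],t[2]),'ry',None if yaw is None else round(-np.radians(yaw-cur),3), 'tilt',np.round(T[:3,1],3))
E
python3 -c "
from h import *
go(582.4,-402.9,96.9)"
```

```text
t 12.92 pos [ 582.4 -398.3   75.9] yaw 97.35 F [ 0.2 -0.1  0.9] w 85.5
dx -0.46 dz 0.06 ry 0.008 tilt [-0.005  0.004 -1.   ]
```

>>> {"method": "drive_tool", "body": {"deltas": [{"x": -0.46, "y": 1.5, "z": 0.05, "rx": 0.0, "ry": 0.005, "rz": 0.0, "hand": 1.0}, {"x": -0.46, "y": 3.0, "z": 0.05, "rx": 0.0, "ry": 0.005, "rz": 0.0, "hand": 1.0}, {"x": -0.46, "y": 3.0, "z": 0.05, "rx": 0.0, "ry": 0.005, "rz": 0.0, "hand": 1.0}, {"x": -0.46, "y": 3.0, "z": 0.05, "rx": 0.0, "ry": 0.005, "rz": 0.0, "hand": 1.0}]}}

```text
t: 13.25
position: [583.0, -405.7, 48.4]
orientation: [-1.149, -1.297, 1.297]
wrist_force: [1.2, -0.4, -0.3]
width: 85.2
```

```bash
python3 -c "
from h import *
go(582.4,-402.9,96.9)"
```

```text
t 13.25 pos [ 583.  -405.7   48.4] yaw 96.9 F [ 1.2 -0.4 -0.3] w 85.2
dx 0.28 dz 0.02 ry 0.0 tilt [-0.001  0.001 -1.   ]
```

>>> {"method": "drive_tool", "body": {"deltas": [{"x": 0.15, "y": 1.0, "z": 0.0, "rx": 0.0, "ry": 0.0, "rz": 0.0, "hand": 1.0}, {"x": 0.15, "y": 2.0, "z": 0.0, "rx": 0.0, "ry": 0.0, "rz": 0.0, "hand": 1.0}, {"x": 0.15, "y": 2.0, "z": 0.0, "rx": 0.0, "ry": 0.0, "rz": 0.0, "hand": 1.0}, {"x": 0.15, "y": 2.0, "z": 0.0, "rx": 0.0, "ry": 0.0, "rz": 0.0, "hand": -1.0}, {"x": 0.15, "y": 2.0, "z": 0.0, "rx": 0.0, "ry": 0.0, "rz": 0.0, "hand": -1.0}, {"x": 0.15, "y": 2.0, "z": 0.0, "rx": 0.0, "ry": 0.0, "rz": 0.0, "hand": -1.0}, {"x": 0.15, "y": 2.0, "z": 0.0, "rx": 0.0, "ry": 0.0, "rz": 0.0, "hand": -1.0}, {"x": 0.15, "y": 2.0, "z": 0.0, "rx": 0.0, "ry": 0.0, "rz": 0.0, "hand": -1.0}, {"x": 0.15, "y": 2.0, "z": 0.0, "rx": 0.0, "ry": 0.0, "rz": 0.0, "hand": -1.0}]}}

```text
t: 14.0
position: [583.9, -404.4, 29.4]
orientation: [-1.151, -1.298, 1.298]
wrist_force: [0.5, -0.3, 2.6]
width: 59.0
```

>>> {"method": "drive_tool", "body": {"deltas": [{"x": 0.0, "y": -2.0, "z": 0.0, "rx": 0.0, "ry": 0.0, "rz": 0.0, "hand": -1.0}, {"x": 0.0, "y": -5.0, "z": 0.0, "rx": 0.0, "ry": 0.0, "rz": 0.0, "hand": -1.0}, {"x": 0.0, "y": -9.0, "z": 0.0, "rx": 0.0, "ry": 0.0, "rz": 0.0, "hand": -1.0}, {"x": 0.0, "y": -13.0, "z": 0.0, "rx": 0.0, "ry": 0.0, "rz": 0.0, "hand": -1.0}, {"x": 0.0, "y": -13.0, "z": 0.0, "rx": 0.0, "ry": 0.0, "rz": 0.0, "hand": -1.0}, {"x": 0.0, "y": -13.0, "z": 0.0, "rx": 0.0, "ry": 0.0, "rz": 0.0, "hand": -1.0}]}}

```text
t: 14.5
position: [584.8, -405.1, 162.1]
orientation: [-1.156, -1.3, 1.298]
wrist_force: [-1.2, 0.3, -2.5]
width: 58.8
```

```bash
python3 - <<'E'
from h import *
go(545.6,-59.2,87.6)
w=cloud('wrist')
cv2.imwrite('pics/w9.png',w[0][:,:,::-1])
for lo,hi in ((-25,-6),(-6,10)):
  for q,r in toolcomps(w,lo,hi): print(lo,len(q),np.round(q.mean(0),1),[np.round(v,1) for v in r])
E
```

```text
t 14.5 pos [ 584.8 -405.1  162.1] yaw 96.93 F [-1.2  0.3 -2.5] w 58.8
dx 34.81 dz -0.28 ry 0.163 tilt [ 0.005 -0.003 -1.   ]
-25 35616 [ -0.7  11.4 -15.1] [array([-0.6,  2.3]), array([ 86.7, 111.3]), np.float64(0.1)]
-6 111 [-37.9   8.2  -3.4] [array([-38.2,   8. ]), array([10.2,  2.4]), np.float64(33.8)]
-6 6164 [-0.3 51.3 -3.9] [array([-0.6, 49.6]), array([60.6, 16.8]), np.float64(0.0)]
-6 1556 [  0.1 -46.   -5.5] [array([ -0.7, -47.7]), array([49.2, 15. ]), np.float64(0.1)]
-6 115 [36.7  8.1 -3.3] [array([37.1,  7.7]), array([ 2.5, 10.9]), np.float64(57.6)]
```

View pics/w9.png

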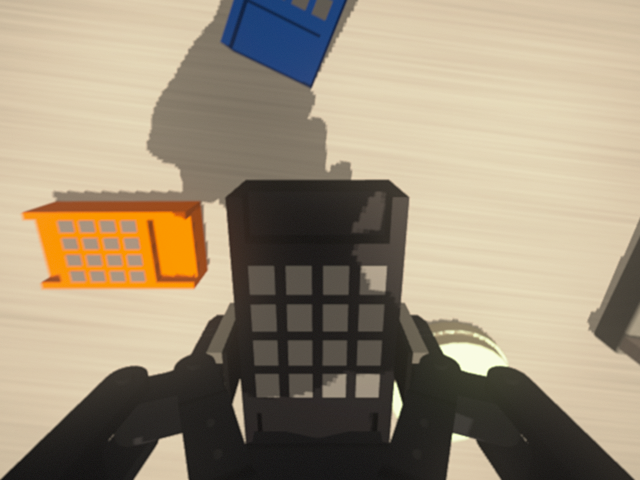

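>>> {"method": "drive_tool", "body": {"deltas": [{"x": 3.0, "y": 0.0, "z": 0.0, "rx": 0.0, "ry": 0.0, "rz": 0.0, "hand": -1.0}, {"x": 6.5, "y": 0.0, "z": 0.0, "rx": 0.0, "ry": 0.02, "rz": 0.0, "hand": -1.0}, {"x": 10.0, "y": 0.0, "z": 0.0, "rx": 0.0, "ry": 0.04, "rz": 0.0, "hand": -1.0}, {"x": 13.5, "y": 0.0, "z": -0.1, "rx": 0.0, "ry": 0.06, "rz": 0.0, "hand": -1.0}, {"x": 17.0, "y": 0.0, "z": -0.1, "rx": 0.0, "ry": 0.08, "rz": 0.0, "hand": -1.0}, {"x": 20.5, "y": 0.0, "z": -0.2, "rx": 0.0, "ry": 0.1, "rz": 0.0, "hand": -1.0}, {"x": 24.0, "y": 0.0, "z": -0.2, "rx": 0.0, "ry": 0.12, "rz": 0.0, "hand": -1.0}, {"x": 27.5, "y": 0.0, "z": -0.28, "rx": 0.0, "ry": 0.14, "rz": 0.0, "hand": -1.0}, {"x": 31.0, "y": 0.0, "z": -0.28, "rx": 0.0, "ry": 0.163, "rz": 0.0, "hand": -1.0}, {"x": 33.5, "y": 0.0, "z": -0.28, "rx": 0.0, "ry": 0.163, "rz": 0.0, "hand": -1.0}, {"x": 34.8, "y": 0.0, "z": -0.28, "rx": 0.0, "ry": 0.163, "rz": 0.0, "hand": -1.0}, {"x": 34.8, "y": 0.0, "z": -0.28, "rx": 0.0, "ry": 0.163, "rz": 0.0, "hand": -1.0}]}}

```text
t: 15.55
position: [542.3, -53.7, 156.8]
orientation: [-1.22, -1.181, 1.184]
wrist_force: [-0.3, -0.1, -2.3]
width: 59.2
```

>>> {"method": "drive_tool", "body": {"deltas": [{"x": 0.0, "y": 2.0, "z": 0.0, "rx": 0.0, "ry": 0.0, "rz": 0.0, "hand": -1.0}, {"x": 0.0, "y": 4.0, "z": 0.0, "rx": 0.0, "ry": 0.0, "rz": 0.0, "hand": -1.0}, {"x": 0.0, "y": 4.0, "z": 0.0, "rx": 0.0, "ry": 0.0, "rz": 0.0, "hand": -1.0}, {"x": 0.0, "y": 4.0, "z": 0.0, "rx": 0.0, "ry": 0.0, "rz": 0.0, "hand": -1.0}, {"x": 0.0, "y": 4.0, "z": 0.0, "rx": 0.0, "ry": 0.0, "rz": 0.0, "hand": -1.0}]}}

```text
t: 15.97
position: [544.3, -59.3, 118.8]
orientation: [-1.229, -1.177, 1.178]
wrist_force: [0.8, -0.6, -0.7]
width: 58.8
```

```bash
python3 - <<'E'
from h import *
go(545.6,-58.9,87.6)
E
```

```text
t 15.97 pos [544.3 -59.3 118.8] yaw 87.53 F [ 0.8 -0.6 -0.7] w 58.8
dx 0.04 dz -0.13 ry -0.001 tilt [-0. -0. -1.]
```

>>> {"method": "drive_tool", "body": {"deltas": [{"x": 0.04, "y": 0.5, "z": -0.13, "rx": 0.0, "ry": 0.0, "rz": 0.0, "hand": -1.0}, {"x": 0.04, "y": 1.0, "z": -0.13, "rx": 0.0, "ry": 0.0, "rz": 0.0, "hand": -1.0}, {"x": 0.04, "y": 1.0, "z": -0.13, "rx": 0.0, "ry": 0.0, "rz": 0.0, "hand": -1.0}, {"x": 0.04, "y": 1.0, "z": -0.13, "rx": 0.0, "ry": 0.0, "rz": 0.0, "hand": -1.0}]}}

```text
t: 16.3
position: [545.4, -58.0, 108.8]
orientation: [-1.229, -1.178, 1.178]
wrist_force: [-1.0, 1.3, -1.4]
width: 59.3
```

```bash
python3 - <<'E'
from h import *
go(545.6,-58.9,87.6)
go(545.6,-58.9,87.6)
w=cloud('wrist');sd=cloud('side');cv2.imwrite('pics/w10.png',np.hstack([w[0][:,:,::-1][120:400,140:480],cv2.resize(sd[0][200:320,230:370,::-1],(327,280))]))
for lo,hi in ((-25,-6),(-6,10)):
  for q,r in toolcomps(w,lo,hi): print(lo,len(q),np.round(q.mean(0),1),[np.round(v,1) for v in r])
go(545.6,-58.9,87.6)
E
```

```text
t 16.3 pos [545.4 -58.  108.8] yaw 87.6 F [-1.   1.3 -1.4] w 59.3
dx -0.08 dz -0.02 ry 0.0 tilt [-0.  0. -1.]
t 16.3 pos [545.4 -58.  108.8] yaw 87.6 F [-1.   1.3 -1.4] w 59.3
dx -0.08 dz -0.02 ry 0.0 tilt [-0.  0. -1.]
-25 33742 [  0.4  12.5 -13. ] [array([0.4, 7.2]), array([ 86.4, 104.9]), np.float64(0.1)]
-6 198 [-37.1   9.7  -2.2] [array([-37. ,   9.5]), array([11.4,  2.9]), np.float64(29.8)]
-6 7551 [ 0.4 52.2 -2. ] [array([ 0.4, 51.2]), array([60.1, 16.8]), np.float64(0.1)]
-6 2265 [  0.4 -44.   -2.6] [array([  0.3, -44.3]), array([49.5, 16.7]), np.float64(0.2)]
-6 201 [37.9  9.7 -2.2] [array([37.8,  9.6]), array([ 3. , 11.4]), np.float64(61.1)]
t 16.4 pos [545.7 -58.  109. ] yaw 87.6 F [ 0.2 -0.3 -1.2] w 58.2
dx -0.09 dz 0.00 ry 0.0 tilt [ 0.  0. -1.]
```

View pics/w10.png

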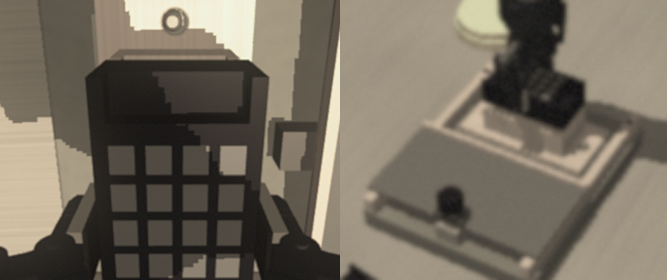

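```bash
cat >> h.py <<'E'
def toolcomps(w,ylo,yhi,box=(-60,60,-110,110),minn=40):
    p,P,Tc,c=w
    T=Tc@np.linalg.inv(c['T_tool_cam'])
    Q=(P.reshape(-1,3)-T[:3,3])@T[:3,:3]
    Q=Q[np.isfinite(Q).all(1)][:,[0,2,1]].reshape(-1,1,3)
    return comps([(None,Q)],ylo,yhi,box,minn=minn)
def pr(L,lab=''):
    for q,r in L:
        (cx,cy),(a,b),g=r
        bx=cv2.boxPoints(r)
        print(lab,len(q),'c',np.round([cx,cy],1),'wh',np.round([a,b],1),'ang',round(g,1),'max',np.round(np.percentile(q[:,:2],99.5,axis=0),1),'min',np.round(np.percentile(q[:,:2],.5,axis=0),1),'z',np.round(np.median(q[:,2]),1))
E
python3 - <<'E'
from h import *
go(545.6,-58.9,87.6)
w=cloud('wrist');
pr(toolcomps(w,-6,10),'top')
pr(toolcomps(w,60,80),'flange')
pr(comps([w],35,42,(400,700,-120,0)),'flangeW')
E
```

```text
t 16.4 pos [545.7 -58.  109. ] yaw 87.6 F [ 0.2 -0.3 -1.2] w 58.2
dx -0.09 dz 0.00 ry 0.0 tilt [ 0.  0. -1.]
top 190 c [-37.2   9.3] wh [11.9  2.6] ang 30.6 max [-32.1  12.2] min [-42.4   6.8] z -2.8
top 7534 c [ 0.4 51. ] wh [16.9 60.1] ang 89.9 max [28.8 59.3] min [-27.9  42.8] z -2.9
top 2256 c [  0.3 -44.9] wh [15.9 49.8] ang 87.5 max [ 24.9 -38.2] min [-24.1 -51.9] z -2.9
top 194 c [37.8  9.2] wh [ 2.9 11.4] ang 59.1 max [43.3 12.2] min [32.7  6.7] z -2.5
flange 179 c [ -53.9 -103.5] wh [7.6 8.6] ang 71.4 max [ -48.9 -100.5] min [ -57.7 -105.6] z 69.5
flange 13250 c [ 0.  37.7] wh [120.  144.6] ang 0.0 max [ 59.9 105.3] min [-58.9  -9.7] z 70.8
flange 176 c [  54.2 -100.9] wh [16.6  8.2] ang 59.2 max [ 58.2 -98.5] min [  49.3 -103.4] z 69.8
flangeW 340 c [443.  -60.1] wh [119.4   0.4] ang 87.7 max [445.4  -1. ] min [ 440.7 -118.9] z 38.3
flangeW 9357 c [477.4 -56.1] wh [84.5 39.1] ang 87.7 max [493.5 -14.4] min [457.  -97.9] z 38.3
flangeW 69 c [ 645.  -116.3] wh [2.4 6.7] ang 3.4 max [ 646.2 -113. ] min [ 643.8 -119.7] z 38.6
flangeW 67 c [649.2  -7.7] wh [6.9 2.2] ang 84.1 max [650.3  -4.3] min [648.2 -11. ] z 38.6
```

>>> {"method": "drive_tool", "body": {"deltas": [{"x": -0.13, "y": 0.2, "z": -0.15, "rx": 0.0, "ry": 0.0, "rz": 0.0, "hand": -1.0}, {"x": -0.13, "y": 0.4, "z": -0.15, "rx": 0.0, "ry": 0.0, "rz": 0.0, "hand": -1.0}, {"x": -0.13, "y": 0.7, "z": -0.15, "rx": 0.0, "ry": 0.0, "rz": 0.0, "hand": -1.0}, {"x": -0.13, "y": 1.0, "z": -0.15, "rx": 0.0, "ry": 0.0, "rz": 0.0, "hand": -1.0}, {"x": -0.13, "y": 1.2, "z": -0.15, "rx": 0.0, "ry": 0.0, "rz": 0.0, "hand": -1.0}, {"x": -0.13, "y": 1.3, "z": -0.15, "rx": 0.0, "ry": 0.0, "rz": 0.0, "hand": -1.0}, {"x": -0.13, "y": 1.3, "z": -0.15, "rx": 0.0, "ry": 0.0, "rz": 0.0, "hand": -1.0}]}}

```text
t: 17.03
position: [546.8, -59.3, 95.6]
orientation: [-1.228, -1.178, 1.178]
wrist_force: [0.7, 0.2, -1.0]
width: 58.7
```

>>> {"method": "drive_tool", "body": {"deltas": [{"x": 0.0, "y": 0.2, "z": 0.0, "rx": 0.0, "ry": 0.0, "rz": 0.0, "hand": -1.0}, {"x": 0.0, "y": 0.2, "z": 0.0, "rx": 0.0, "ry": 0.0, "rz": 0.0, "hand": -1.0}, {"x": 0.0, "y": 0.1, "z": 0.0, "rx": 0.0, "ry": 0.0, "rz": 0.0, "hand": 1.0}, {"x": 0.0, "y": 0.0, "z": 0.0, "rx": 0.0, "ry": 0.0, "rz": 0.0, "hand": 1.0}, {"x": 0.0, "y": 0.0, "z": 0.0, "rx": 0.0, "ry": 0.0, "rz": 0.0, "hand": 1.0}, {"x": 0.0, "y": -3.0, "z": 0.0, "rx": 0.0, "ry": 0.0, "rz": 0.0, "hand": 1.0}, {"x": 0.0, "y": -6.0, "z": 0.5, "rx": 0.0, "ry": 0.0, "rz": 0.0, "hand": 1.0}, {"x": 0.0, "y": -9.0, "z": 3.0, "rx": 0.0, "ry": 0.0, "rz": 0.0, "hand": 1.0}, {"x": 0.0, "y": -12.0, "z": 6.0, "rx": 0.0, "ry": 0.0, "rz": 0.0, "hand": 1.0}, {"x": 0.0, "y": -14.0, "z": 8.0, "rx": 0.0, "ry": 0.0, "rz": 0.0, "hand": 1.0}, {"x": 0.0, "y": -14.0, "z": 8.0, "rx": 0.0, "ry": 0.0, "rz": 0.0, "hand": 1.0}, {"x": 0.0, "y": -14.0, "z": 8.0, "rx": 0.0, "ry": 0.0, "rz": 0.0, "hand": 1.0}]}}

```text
t: 18.03
position: [467.2, -56.1, 237.2]
orientation: [-1.232, -1.181, 1.176]
wrist_force: [0.0, 0.2, -0.3]
width: 85.3
```

```bash
python3 - <<'E'
from h import *
go(470,300,79)
w=cloud('wrist');sc=cloud('scene');sd=cloud('side')
cv2.imwrite('pics/w11.png',w[0][:,:,::-1])
pr(comps([w],100,115,(400,700,-160,60)),'tray')
pr(comps([w],35,42,(400,700,-120,0)),'flangeW')
for n,c in (('scene',sc),('side',sd)):
    pr(comps([c],38,52,(350,680,225,480)),n)
    pr(comps([c],8,28,(350,500,150,380)),n+'low')
E
```

```text
t 18.03 pos [467.2 -56.1 237.2] yaw 87.59 F [ 0.   0.2 -0.3] w 85.3
dx 35.59 dz 1.22 ry 0.15 tilt [ 0.004 -0.    -1.   ]
tray 6813 c [545.7 -59.1] wh [ 60.2 116.7] ang 87.6 max [601.3 -28.2] min [487.5 -90. ] z 108.2
flangeW 141 c [430.9 -59.8] wh [118.6   0.7] ang 87.9 max [433.3  -1.3] min [ 428.4 -118.4] z 39.4
flangeW 4048 c [545.4 -59.3] wh [ 84.3 176.1] ang 87.6 max [629.1 -14.8] min [ 456.7 -103.4] z 38.2
flangeW 72 c [ 644.9 -111. ] wh [ 2.1 18. ] ang 0.5 max [ 645.8 -102.1] min [ 643.8 -120. ] z 38.5
flangeW 102 c [649.  -12.9] wh [25.2  2.4] ang 86.5 max [ 6.502e+02 -4.000e-01] min [647.4 -25.4] z 38.7
scene 59 c [437.3 258.5] wh [63.6 19. ] ang 26.3 max [467.4 280. ] min [405.9 246.9] z 45.3
scene 418 c [501.6 411.3] wh [ 65.6 122.2] ang 77.9 max [562.4 451.1] min [440.9 370.7] z 45.0
scene 480 c [578.7 274.4] wh [ 63.3 120.2] ang 79.5 max [639.6 312.9] min [518.3 236.3] z 45.0
scenelow 413 c [435.1 264. ] wh [120.8  64.1] ang 14.4 max [498.1 306.8] min [374.8 223.2] z 20.9
side 97 c [434.5 267. ] wh [60.3 19.5] ang 14.8 max [464.8 279.5] min [404.9 254.1] z 47.5
side 842 c [499.5 411.2] wh [ 60.8 117.1] ang 76.9 max [558.9 450.9] min [440.1 371.8] z 43.3
side 652 c [578.5 274.8] wh [ 63.4 118.6] ang 78.8 max [636.9 312.9] min [517.4 236.2] z 43.2
sidelow 768 c [435.4 264.1] wh [117.1  65.4] ang 14.1 max [494.8 306.4] min [373.4 224.2] z 18.9
sidelow 114 c [465.9 156.3] wh [ 9.2 66.4] ang 89.8 max [498.5 160.9] min [433.3 151.6] z 18.8
```

View pics/w11.png

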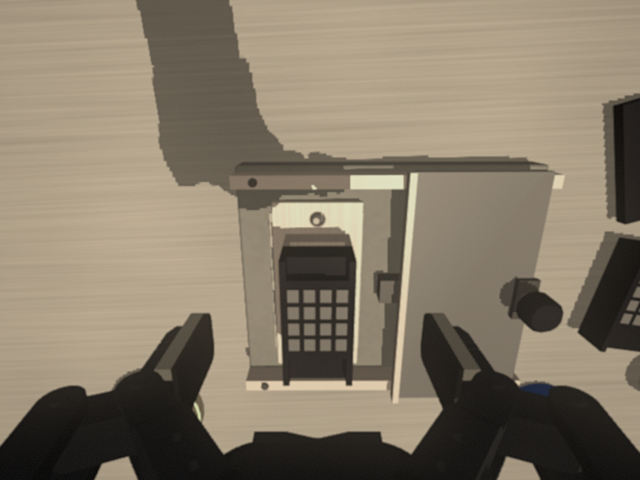

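>>> {"method": "drive_tool", "body": {"deltas": [{"x": 3.5, "y": 0.0, "z": -0.3, "rx": 0.0, "ry": 0.02, "rz": 0.0, "hand": 1.0}, {"x": 7.0, "y": 0.0, "z": -0.6, "rx": 0.0, "ry": 0.04, "rz": 0.0, "hand": 1.0}, {"x": 10.5, "y": 0.0, "z": -0.9, "rx": 0.0, "ry": 0.06, "rz": 0.0, "hand": 1.0}, {"x": 14.0, "y": 0.0, "z": -1.2, "rx": 0.0, "ry": 0.08, "rz": 0.0, "hand": 1.0}, {"x": 17.5, "y": 0.0, "z": -1.5, "rx": 0.0, "ry": 0.1, "rz": 0.0, "hand": 1.0}, {"x": 21.0, "y": 1.0, "z": -1.8, "rx": 0.0, "ry": 0.12, "rz": 0.0, "hand": 1.0}, {"x": 24.5, "y": 2.0, "z": -2.1, "rx": 0.0, "ry": 0.14, "rz": 0.0, "hand": 1.0}, {"x": 28.0, "y": 4.0, "z": -2.4, "rx": 0.0, "ry": 0.15, "rz": 0.0, "hand": 1.0}, {"x": 31.0, "y": 6.0, "z": -2.4, "rx": 0.0, "ry": 0.15, "rz": 0.0, "hand": 1.0}, {"x": 33.2, "y": 6.5, "z": -2.4, "rx": 0.0, "ry": 0.15, "rz": 0.0, "hand": 1.0}, {"x": 33.2, "y": 6.5, "z": -2.4, "rx": 0.0, "ry": 0.15, "rz": 0.0, "hand": 1.0}, {"x": 33.2, "y": 6.5, "z": -2.4, "rx": 0.0, "ry": 0.15, "rz": 0.0, "hand": 1.0}]}}

```text
t: 19.18
position: [504.2, 276.0, 168.4]
orientation: [-1.291, -1.066, 1.072]
wrist_force: [0.0, -0.8, -0.0]
width: 85.2
```

>>> {"method": "drive_tool", "body": {"deltas": [{"x": 0.0, "y": 0.0, "z": 0.0, "rx": 0.0, "ry": 0.0, "rz": 0.0, "hand": 1.0}, {"x": 0.0, "y": 0.0, "z": 0.0, "rx": 0.0, "ry": 0.0, "rz": 0.0, "hand": 1.0}]}}

```text
t: 19.35
position: [505.6, 273.1, 170.5]
orientation: [-1.295, -1.064, 1.066]
wrist_force: [0.6, 0.0, 0.3]
width: 85.8
```

```bash
python3 - <<'E'
from h import *
w=cloud('wrist')
cv2.imwrite('pics/w12.png',w[0][:,:,::-1])
x=tray(w,(500,665,220,350))
for i in x: print(i)
(cx,cy)=x[0][0]; go(cx,cy,x[1]+90)
E
```

```text
((577.2656860351562, 274.8477783203125), (60.11378860473633, 117.10801696777344), 79.0371322631836)
-10.962867736816406
[(-58, 17.2), (-54, 32.1), (-50, 32.2), (-46, 32.1), (-42, 37.4), (-38, 42.1), (-34, 42.2), (-30, 42.3), (-26, 42.4), (-22, 42.3), (-18, 42.2), (-14, 42.3), (-10, 42.3), (-6, 42.1), (-2, 42.3), (2, 42.3), (6, 42.3), (10, 42.2), (14, 42.3), (18, 42.4), (22, 42.1), (26, 42.2), (30, 42.1), (34, None), (38, 32.1), (42, 32.1), (46, 32.1), (50, 32.0), (54, 32.1), (58, 31.9)]
((577.2657470703125, 274.8663330078125), (60.107521057128906, 116.64505004882812), 79.09208679199219)
t 19.4 pos [505.6 273.1 170.9] yaw 78.86 F [-0.1  0.2 -0.4] w 85.3
dx 1.56 dz -6.99 ry -0.003 tilt [ 0.    -0.001 -1.   ]
```

View pics/w12.png

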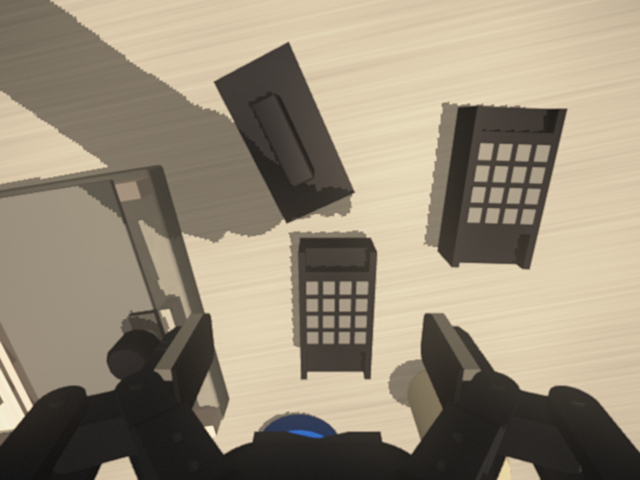

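>>> {"method": "drive_tool", "body": {"deltas": [{"x": 0.8, "y": 1.0, "z": -3.5, "rx": 0.0, "ry": 0.0, "rz": 0.0, "hand": 1.0}, {"x": 1.56, "y": 3.0, "z": -6.5, "rx": 0.0, "ry": 0.0, "rz": 0.0, "hand": 1.0}, {"x": 1.56, "y": 6.5, "z": -7.0, "rx": 0.0, "ry": 0.0, "rz": 0.0, "hand": 1.0}, {"x": 1.56, "y": 9.5, "z": -7.0, "rx": 0.0, "ry": 0.0, "rz": 0.0, "hand": 1.0}, {"x": 1.56, "y": 10.5, "z": -7.0, "rx": 0.0, "ry": 0.0, "rz": 0.0, "hand": 1.0}, {"x": 1.56, "y": 10.5, "z": -7.0, "rx": 0.0, "ry": 0.0, "rz": 0.0, "hand": 1.0}, {"x": 1.56, "y": 10.5, "z": -7.0, "rx": 0.0, "ry": 0.0, "rz": 0.0, "hand": 1.0}]}}

```text
t: 19.98
position: [576.9, 276.4, 66.7]
orientation: [-1.294, -1.067, 1.066]
wrist_force: [0.6, 0.2, 1.4]
width: 85.2
```

```bash
python3 -c "
from h import *
go(577.3,274.8,79)"
```

```text
t 19.98 pos [576.9 276.4  66.7] yaw 78.98 F [0.6 0.2 1.4] w 85.2
dx -0.15 dz -0.07 ry -0.0 tilt [ 0.001  0.    -1.   ]
```

>>> {"method": "drive_tool", "body": {"deltas": [{"x": -0.1, "y": 2.0, "z": -0.05, "rx": 0.0, "ry": 0.0, "rz": 0.0, "hand": 1.0}, {"x": -0.1, "y": 3.85, "z": -0.05, "rx": 0.0, "ry": 0.0, "rz": 0.0, "hand": 1.0}, {"x": -0.1, "y": 3.85, "z": -0.05, "rx": 0.0, "ry": 0.0, "rz": 0.0, "hand": 1.0}, {"x": -0.1, "y": 3.85, "z": -0.05, "rx": 0.0, "ry": 0.0, "rz": 0.0, "hand": 1.0}, {"x": -0.1, "y": 3.85, "z": -0.05, "rx": 0.0, "ry": 0.0, "rz": 0.0, "hand": -1.0}, {"x": -0.1, "y": 3.85, "z": -0.05, "rx": 0.0, "ry": 0.0, "rz": 0.0, "hand": -1.0}, {"x": -0.1, "y": 3.85, "z": -0.05, "rx": 0.0, "ry": 0.0, "rz": 0.0, "hand": -1.0}, {"x": -0.1, "y": 3.85, "z": -0.05, "rx": 0.0, "ry": 0.0, "rz": 0.0, "hand": -1.0}, {"x": -0.1, "y": 3.85, "z": -0.05, "rx": 0.0, "ry": 0.0, "rz": 0.0, "hand": -1.0}, {"x": -0.1, "y": 3.85, "z": -0.05, "rx": 0.0, "ry": 0.0, "rz": 0.0, "hand": -1.0}]}}

```text
t: 20.82
position: [578.2, 276.3, 29.8]
orientation: [-1.295, -1.07, 1.064]
wrist_force: [-0.7, -1.0, 6.5]
width: 58.9
```

>>> {"method": "drive_tool", "body": {"deltas": [{"x": 0.0, "y": -2.0, "z": 0.0, "rx": 0.0, "ry": 0.0, "rz": 0.0, "hand": -1.0}, {"x": 0.0, "y": -5.0, "z": 0.0, "rx": 0.0, "ry": 0.0, "rz": 0.0, "hand": -1.0}, {"x": 0.0, "y": -9.0, "z": 0.0, "rx": 0.0, "ry": 0.0, "rz": 0.0, "hand": -1.0}, {"x": 0.0, "y": -13.0, "z": 0.0, "rx": 0.0, "ry": 0.0, "rz": 0.0, "hand": -1.0}, {"x": 0.0, "y": -17.0, "z": 0.0, "rx": 0.0, "ry": 0.0, "rz": 0.0, "hand": -1.0}, {"x": 0.0, "y": -17.0, "z": 0.0, "rx": 0.0, "ry": 0.0, "rz": 0.0, "hand": -1.0}, {"x": 0.0, "y": -17.0, "z": 0.0, "rx": 0.0, "ry": 0.0, "rz": 0.0, "hand": -1.0}, {"x": 0.0, "y": -17.0, "z": 0.0, "rx": 0.0, "ry": 0.0, "rz": 0.0, "hand": -1.0}]}}

```text
t: 21.48
position: [576.3, 275.1, 197.2]
orientation: [-1.294, -1.066, 1.067]
wrist_force: [-0.4, 0.1, -2.6]
width: 58.7
```

```bash
python3 - <<'E'
from h import *
go(545.7,-59.1,87.6)
w=cloud('wrist')
pr(toolcomps(w,-25,-6),'top');pr(toolcomps(w,-6,10),'top')
go(545.7,-59.1,87.6)
E
```

```text
t 21.48 pos [576.3 275.1 197.2] yaw 79.01 F [-0.4  0.1 -2.6] w 58.7
dx -33.39 dz -3.37 ry -0.15 tilt [-0.001 -0.001 -1.   ]
top 33231 c [0.2 6.5] wh [104.3  86.7] ang 90.0 max [41.2 57.9] min [-40.5 -39.9] z -12.6
top 204 c [-36.9   9.4] wh [12.5  3.1] ang 31.3 max [-31.4  12.4] min [-42.7   6.9] z -2.6
top 7554 c [ 0.4 50.1] wh [17.1 60.3] ang 89.7 max [28.8 58.4] min [-27.8  41.9] z -2.5
top 2149 c [  0.  -45.2] wh [16.4 49.4] ang 89.0 max [ 24.7 -39.2] min [-24.4 -52.5] z -2.3
top 199 c [37.6  9.5] wh [ 2.8 11.8] ang 59.2 max [43.1 12.3] min [32.2  7. ] z -2.9
t 21.53 pos [575.8 274.9 196. ] yaw 79.01 F [ 0.8  0.6 -2.9] w 58.9
dx -33.36 dz -3.41 ry -0.15 tilt [-0.002 -0.001 -1.   ]
```

>>> {"method": "drive_tool", "body": {"deltas": [{"x": -3.0, "y": 0.0, "z": -0.3, "rx": 0.0, "ry": 0.0, "rz": 0.0, "hand": -1.0}, {"x": -6.5, "y": 0.0, "z": -0.6, "rx": 0.0, "ry": -0.02, "rz": 0.0, "hand": -1.0}, {"x": -10.0, "y": 0.0, "z": -0.9, "rx": 0.0, "ry": -0.04, "rz": 0.0, "hand": -1.0}, {"x": -13.5, "y": 0.0, "z": -1.2, "rx": 0.0, "ry": -0.06, "rz": 0.0, "hand": -1.0}, {"x": -17.0, "y": 0.0, "z": -1.6, "rx": 0.0, "ry": -0.08, "rz": 0.0, "hand": -1.0}, {"x": -20.5, "y": 0.0, "z": -2.0, "rx": 0.0, "ry": -0.1, "rz": 0.0, "hand": -1.0}, {"x": -24.0, "y": 0.0, "z": -2.4, "rx": 0.0, "ry": -0.12, "rz": 0.0, "hand": -1.0}, {"x": -27.5, "y": 0.0, "z": -2.8, "rx": 0.0, "ry": -0.14, "rz": 0.0, "hand": -1.0}, {"x": -30.5, "y": 0.0, "z": -3.2, "rx": 0.0, "ry": -0.15, "rz": 0.0, "hand": -1.0}, {"x": -32.5, "y": 0.0, "z": -3.47, "rx": 0.0, "ry": -0.15, "rz": 0.0, "hand": -1.0}, {"x": -33.4, "y": 1.0, "z": -3.47, "rx": 0.0, "ry": -0.15, "rz": 0.0, "hand": -1.0}, {"x": -33.4, "y": 3.0, "z": -3.47, "rx": 0.0, "ry": -0.15, "rz": 0.0, "hand": -1.0}]}}

```text
t: 22.53
position: [547.5, -61.9, 167.1]
orientation: [-1.233, -1.176, 1.175]
wrist_force: [0.1, -0.3, -2.4]
width: 59.0
```

>>> {"method": "drive_tool", "body": {"deltas": [{"x": 0.0, "y": 1.5, "z": 0.0, "rx": 0.0, "ry": 0.0, "rz": 0.0, "hand": -1.0}, {"x": 0.0, "y": 2.1, "z": 0.0, "rx": 0.0, "ry": 0.0, "rz": 0.0, "hand": -1.0}, {"x": 0.0, "y": 2.1, "z": 0.0, "rx": 0.0, "ry": 0.0, "rz": 0.0, "hand": -1.0}, {"x": 0.0, "y": 2.1, "z": 0.0, "rx": 0.0, "ry": 0.0, "rz": 0.0, "hand": -1.0}, {"x": 0.0, "y": 2.1, "z": 0.0, "rx": 0.0, "ry": 0.0, "rz": 0.0, "hand": -1.0}]}}

```text
t: 22.95
position: [547.8, -58.2, 146.7]
orientation: [-1.229, -1.18, 1.178]
wrist_force: [-0.3, 0.4, -1.4]
width: 59.0
```

```bash
cat >> h.py <<'E'
def above():
    """same-frame: held tray centre & flange plate centre in world, shift needed in tool cm"""
    w=cloud('wrist');Tc,c=w[2],w[3];T=Tc@np.linalg.inv(c['T_tool_cam'])
    L=toolcomps(w,-8,10);q,r=max(L,key=lambda a:len(a[0]))
    (cx,cy),(a,b),g=r; 
    h=min(a,b); tl=np.array([cx,0,cy+h/2-58.2]);tr=(T[:3,:3]@tl+T[:3,3])
    q,r=max(comps([w],34,43,(448,500,-112,-8)),key=lambda a:len(a[0]))
    (fx,fy),(a,b),g=r
    hl=min(a,b); th=np.radians(g if a<b else g+90)  # direction of short side
    # plate axis = direction near x
    for k in (0,90,180,270):
        t=np.radians(g+k)
        if np.cos(t)>0.9: u=np.array([np.cos(t),np.sin(t)])
    ext=(q[:,:2]-[fx,fy])@u
    pc=np.array([fx,fy])+u*(ext.min()+88)
    d=np.array([*(pc-tr[:2]),0]); ts=T[:3,:3].T@d/10
    print('tray in tool',np.round(tl,1),'tray world',np.round(tr[:2],1),'plate',np.round(pc,1),'flange comp',np.round([fx,fy,a,b,g],1),'shift cm x %.2f z %.2f'%(ts[0],ts[2]))
    return w
E
python3 - <<'E'
from h import *
go(546.3,-59.5,87.6)
w=above()
cv2.imwrite('pics/w13.png',w[0][:,:,::-1])
go(546.3,-59.5,87.6)
E
```

```text
t 22.95 pos [547.8 -58.2 146.7] yaw 87.66 F [-0.3  0.4 -1.4] w 59.0
dx -0.14 dz 0.14 ry 0.001 tilt [ 0.001  0.    -1.   ]
tray in tool [0.6 0.  0.3] tray world [547.5 -57.6] plate [546.  -59.1] flange comp [477.5 -56.1  84.3  38.8  87.5] shift cm x -0.16 z 0.14
t 23.0 pos [548.  -58.4 147. ] yaw 87.65 F [-0.2 -0.2 -2.2] w 58.9
dx -0.12 dz 0.16 ry 0.001 tilt [ 0.002  0.    -1.   ]
```

View pics/w13.png

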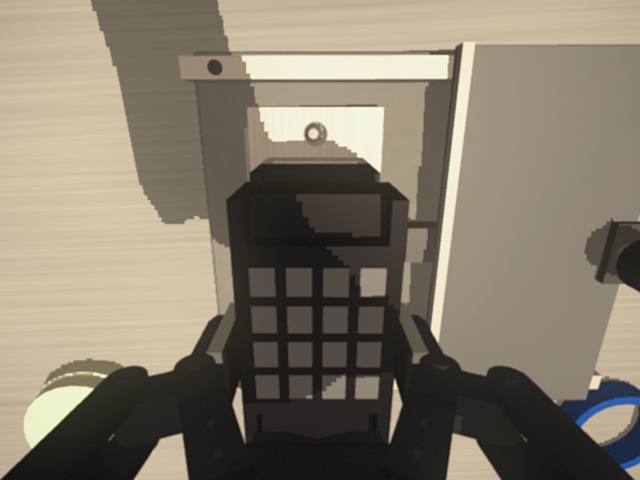

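>>> {"method": "drive_tool", "body": {"deltas": [{"x": -0.15, "y": 0.2, "z": 0.15, "rx": 0.0, "ry": 0.0, "rz": 0.0, "hand": -1.0}, {"x": -0.15, "y": 0.4, "z": 0.15, "rx": 0.0, "ry": 0.0, "rz": 0.0, "hand": -1.0}, {"x": -0.15, "y": 0.7, "z": 0.15, "rx": 0.0, "ry": 0.0, "rz": 0.0, "hand": -1.0}, {"x": -0.15, "y": 1.0, "z": 0.15, "rx": 0.0, "ry": 0.0, "rz": 0.0, "hand": -1.0}, {"x": -0.15, "y": 1.3, "z": 0.15, "rx": 0.0, "ry": 0.0, "rz": 0.0, "hand": -1.0}, {"x": -0.15, "y": 1.5, "z": 0.15, "rx": 0.0, "ry": 0.0, "rz": 0.0, "hand": -1.0}, {"x": -0.15, "y": 1.55, "z": 0.15, "rx": 0.0, "ry": 0.0, "rz": 0.0, "hand": -1.0}, {"x": -0.15, "y": 1.55, "z": 0.15, "rx": 0.0, "ry": 0.0, "rz": 0.0, "hand": -1.0}]}}

```text
t: 23.67
position: [545.5, -60.4, 131.8]
orientation: [-1.228, -1.178, 1.178]
wrist_force: [-3.7, -0.7, 7.1]
width: 58.8
```

>>> {"method": "drive_tool", "body": {"deltas": [{"x": 0.0, "y": 0.0, "z": 0.0, "rx": 0.0, "ry": 0.0, "rz": 0.0, "hand": -1.0}, {"x": 0.0, "y": 0.0, "z": 0.0, "rx": 0.0, "ry": 0.0, "rz": 0.0, "hand": 1.0}, {"x": 0.0, "y": -0.1, "z": 0.0, "rx": 0.0, "ry": 0.0, "rz": 0.0, "hand": 1.0}, {"x": 0.0, "y": -0.1, "z": 0.0, "rx": 0.0, "ry": 0.0, "rz": 0.0, "hand": 1.0}, {"x": 0.0, "y": -0.1, "z": 0.0, "rx": 0.0, "ry": 0.0, "rz": 0.0, "hand": 1.0}, {"x": 0.0, "y": -3.0, "z": 0.0, "rx": 0.0, "ry": 0.0, "rz": 0.0, "hand": 1.0}, {"x": 0.0, "y": -6.0, "z": 0.5, "rx": 0.0, "ry": 0.0, "rz": 0.0, "hand": 1.0}, {"x": 0.0, "y": -9.0, "z": 3.0, "rx": 0.0, "ry": 0.0, "rz": 0.0, "hand": 1.0}, {"x": 0.0, "y": -10.5, "z": 6.0, "rx": 0.0, "ry": 0.0, "rz": 0.0, "hand": 1.0}, {"x": 0.0, "y": -10.5, "z": 8.0, "rx": 0.0, "ry": 0.0, "rz": 0.0, "hand": 1.0}, {"x": 0.0, "y": -10.5, "z": 8.0, "rx": 0.0, "ry": 0.0, "rz": 0.0, "hand": 1.0}, {"x": 0.0, "y": -10.5, "z": 8.0, "rx": 0.0, "ry": 0.0, "rz": 0.0, "hand": 1.0}]}}

```text
t: 24.67
position: [465.4, -57.1, 236.3]
orientation: [-1.23, -1.179, 1.178]
wrist_force: [-0.5, -0.2, -0.5]
width: 85.3
```

```bash
python3 - <<'E'
from h import *
go(430,411,77)
w=cloud('wrist');sc=cloud('scene');sd=cloud('side')
cv2.imwrite('pics/w14.png',w[0][:,:,::-1])
pr(comps([w],136,155,(400,700,-160,60)),'tray')
pr(comps([w],108,115,(400,700,-160,60)),'under')
pr(comps([w],35,42,(400,700,-120,0)),'flangeW')
for n,c in (('scene',sc),('side',sd)):
    pr(comps([c],38,52,(350,680,225,480)),n)
    pr(comps([c],8,28,(350,500,180,380)),n+'low')
E
```

```text
t 24.67 pos [465.4 -57.1 236.3] yaw 87.59 F [-0.5 -0.2 -0.5] w 85.3
dx 46.62 dz 5.50 ry 0.185 tilt [ 0.001 -0.    -1.   ]
tray 8568 c [545.  -60.2] wh [ 60.1 117.1] ang 87.3 max [600.3 -28.8] min [486.4 -91.1] z 144.2
under 289 c [487.4 -57.2] wh [60.5  2. ] ang 86.5 max [489.7 -27.1] min [485.7 -87. ] z 111.6
flangeW 184 c [430.9 -59.6] wh [119.1   0.6] ang 87.7 max [ 4.333e+02 -3.000e-01] min [ 428.5 -118.3] z 40.0
flangeW 3355 c [493.8 -57.2] wh [84.1 73. ] ang 87.6 max [522.8 -14.9] min [456.6 -99.2] z 38.2
flangeW 45 c [ 644.8 -114.6] wh [10.4  2.4] ang 89.4 max [ 646.  -109.4] min [ 643.6 -119.8] z 38.4
flangeW 79 c [649.  -10.2] wh [19.8  2.8] ang 87.4 max [ 6.505e+02 -4.000e-01] min [647.7 -20. ] z 38.3
scene 53 c [436.5 261.8] wh [61.9 17.4] ang 16.2 max [467.5 278.1] min [408.  249.1] z 46.0
scene 418 c [501.4 410.5] wh [ 65.1 119. ] ang 77.6 max [561.8 450.5] min [442.2 370.2] z 45.0
scenelow 408 c [435.9 264.2] wh [120.1  66.4] ang 16.2 max [497.6 306.5] min [377.2 223.9] z 20.7
side 118 c [434.9 264.7] wh [59.7 21.4] ang 15.1 max [463.3 280.2] min [404.9 249.9] z 47.2
side 855 c [500.3 410.9] wh [ 62.2 117.3] ang 76.9 max [558.9 450.7] min [440.9 371.2] z 43.0
side 40 c [675.2 357.8] wh [39.8  8.5] ang 88.9 max [679.7 377.2] min [671.1 338.3] z 45.5
sidelow 761 c [435.3 264.6] wh [117.3  64.6] ang 14.4 max [494.9 305.9] min [373.8 223.3] z 18.8
```

>>> {"method": "drive_tool", "body": {"deltas": [{"x": 4.0, "y": 0.0, "z": 0.3, "rx": 0.0, "ry": 0.02, "rz": 0.0, "hand": 1.0}, {"x": 8.0, "y": 0.0, "z": 0.8, "rx": 0.0, "ry": 0.04, "rz": 0.0, "hand": 1.0}, {"x": 12.0, "y": 0.0, "z": 1.3, "rx": 0.0, "ry": 0.06, "rz": 0.0, "hand": 1.0}, {"x": 16.0, "y": 0.0, "z": 1.8, "rx": 0.0, "ry": 0.08, "rz": 0.0, "hand": 1.0}, {"x": 20.0, "y": 0.0, "z": 2.3, "rx": 0.0, "ry": 0.1, "rz": 0.0, "hand": 1.0}, {"x": 24.0, "y": 0.0, "z": 2.8, "rx": 0.0, "ry": 0.12, "rz": 0.0, "hand": 1.0}, {"x": 28.0, "y": 0.0, "z": 3.3, "rx": 0.0, "ry": 0.14, "rz": 0.0, "hand": 1.0}, {"x": 32.0, "y": 0.0, "z": 3.8, "rx": 0.0, "ry": 0.16, "rz": 0.0, "hand": 1.0}, {"x": 36.0, "y": 1.0, "z": 4.3, "rx": 0.0, "ry": 0.185, "rz": 0.0, "hand": 1.0}, {"x": 40.0, "y": 3.0, "z": 4.9, "rx": 0.0, "ry": 0.185, "rz": 0.0, "hand": 1.0}, {"x": 43.5, "y": 5.0, "z": 4.9, "rx": 0.0, "ry": 0.185, "rz": 0.0, "hand": 1.0}, {"x": 46.0, "y": 6.5, "z": 4.9, "rx": 0.0, "ry": 0.185, "rz": 0.0, "hand": 1.0}]}}

```text
t: 25.82
position: [435.1, 408.6, 168.6]
orientation: [-1.305, -1.042, 1.043]
wrist_force: [1.0, -1.1, -0.4]
width: 85.6
```

>>> {"method": "drive_tool", "body": {"deltas": [{"x": 0.0, "y": 0.0, "z": 0.0, "rx": 0.0, "ry": 0.0, "rz": 0.0, "hand": 1.0}, {"x": 0.0, "y": 0.0, "z": 0.0, "rx": 0.0, "ry": 0.0, "rz": 0.0, "hand": 1.0}, {"x": 0.0, "y": 0.0, "z": 0.0, "rx": 0.0, "ry": 0.0, "rz": 0.0, "hand": 1.0}]}}

```text
t: 26.07
position: [436.6, 404.2, 170.1]
orientation: [-1.309, -1.039, 1.041]
wrist_force: [1.5, -0.6, 0.5]
width: 85.1
```

```bash
python3 - <<'E'
from h import *
w=cloud('wrist')
cv2.imwrite('pics/w15.png',w[0][:,:,::-1])
x=tray(w,(420,580,350,480))
for i in x: print(i)
(cx,cy)=x[0][0]; go(cx,cy,x[1]+90)
E
```

```text
((499.5372314453125, 411.4234619140625), (60.266719818115234, 117.55061340332031), 77.1125259399414)
-12.887474060058594
[(-58, 18.5), (-54, 32.1), (-50, 32.3), (-46, 32.1), (-42, 38.2), (-38, 42.2), (-34, 42.3), (-30, 42.5), (-26, 42.4), (-22, 42.2), (-18, 42.3), (-14, 42.4), (-10, 42.4), (-6, 42.2), (-2, 42.4), (2, 42.3), (6, 42.3), (10, 42.3), (14, 42.3), (18, 42.3), (22, 42.2), (26, 42.2), (30, 42.1), (34, None), (38, 32.2), (42, 32.1), (46, 32.2), (50, 32.1), (54, 32.2), (58, 32.0)]
((498.9967041015625, 411.5545654296875), (60.26844787597656, 116.09337615966797), 77.10257720947266)
t 26.12 pos [437.  403.7 170.8] yaw 76.9 F [ 0.3 -0.6  0.6] w 85.4
dx 2.17 dz -5.91 ry -0.004 tilt [ 0.    -0.001 -1.   ]
```

View pics/w15.png

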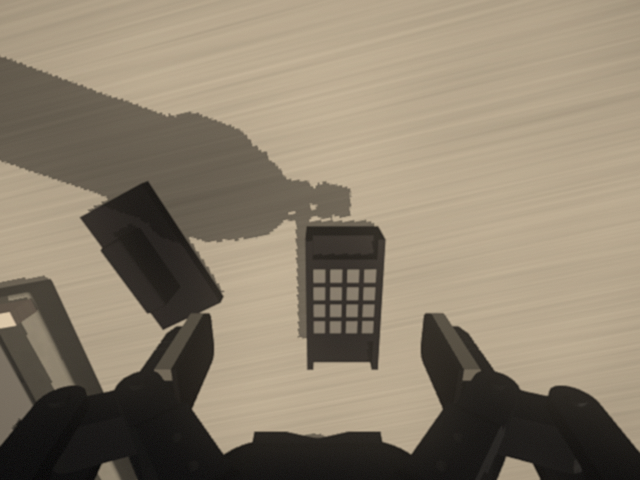

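>>> {"method": "drive_tool", "body": {"deltas": [{"x": 1.0, "y": 1.0, "z": -3.0, "rx": 0.0, "ry": 0.0, "rz": 0.0, "hand": 1.0}, {"x": 2.17, "y": 3.0, "z": -5.9, "rx": 0.0, "ry": 0.0, "rz": 0.0, "hand": 1.0}, {"x": 2.17, "y": 6.5, "z": -5.9, "rx": 0.0, "ry": 0.0, "rz": 0.0, "hand": 1.0}, {"x": 2.17, "y": 9.5, "z": -5.9, "rx": 0.0, "ry": 0.0, "rz": 0.0, "hand": 1.0}, {"x": 2.17, "y": 10.5, "z": -5.9, "rx": 0.0, "ry": 0.0, "rz": 0.0, "hand": 1.0}, {"x": 2.17, "y": 10.5, "z": -5.9, "rx": 0.0, "ry": 0.0, "rz": 0.0, "hand": 1.0}, {"x": 2.17, "y": 10.5, "z": -5.9, "rx": 0.0, "ry": 0.0, "rz": 0.0, "hand": 1.0}]}}

```text
t: 26.7
position: [499.1, 412.3, 67.1]
orientation: [-1.308, -1.041, 1.039]
wrist_force: [0.2, 0.1, 1.7]
width: 85.1
```

```bash
python3 -c "
from h import *
go(499.4,411.4,77.1)"
```

```text
t 26.7 pos [499.1 412.3  67.1] yaw 76.95 F [0.2 0.1 1.7] w 85.1
dx -0.08 dz -0.05 ry -0.003 tilt [ 0.001  0.001 -1.   ]
```

>>> {"method": "drive_tool", "body": {"deltas": [{"x": -0.08, "y": 2.0, "z": -0.05, "rx": 0.0, "ry": -0.003, "rz": 0.0, "hand": 1.0}, {"x": -0.08, "y": 3.85, "z": -0.05, "rx": 0.0, "ry": -0.003, "rz": 0.0, "hand": 1.0}, {"x": -0.08, "y": 3.85, "z": -0.05, "rx": 0.0, "ry": -0.003, "rz": 0.0, "hand": 1.0}, {"x": -0.08, "y": 3.85, "z": -0.05, "rx": 0.0, "ry": -0.003, "rz": 0.0, "hand": 1.0}, {"x": -0.08, "y": 3.85, "z": -0.05, "rx": 0.0, "ry": -0.003, "rz": 0.0, "hand": -1.0}, {"x": -0.08, "y": 3.85, "z": -0.05, "rx": 0.0, "ry": -0.003, "rz": 0.0, "hand": -1.0}, {"x": -0.08, "y": 3.85, "z": -0.05, "rx": 0.0, "ry": -0.003, "rz": 0.0, "hand": -1.0}, {"x": -0.08, "y": 3.85, "z": -0.05, "rx": 0.0, "ry": -0.003, "rz": 0.0, "hand": -1.0}, {"x": -0.08, "y": 3.85, "z": -0.05, "rx": 0.0, "ry": -0.003, "rz": 0.0, "hand": -1.0}, {"x": -0.08, "y": 3.85, "z": -0.05, "rx": 0.0, "ry": -0.003, "rz": 0.0, "hand": -1.0}]}}

```text
t: 27.53
position: [499.8, 412.7, 29.8]
orientation: [-1.307, -1.046, 1.04]
wrist_force: [-0.7, -1.1, 6.7]
width: 58.8
```

>>> {"method": "drive_tool", "body": {"deltas": [{"x": 0.0, "y": -2.0, "z": 0.0, "rx": 0.0, "ry": 0.0, "rz": 0.0, "hand": -1.0}, {"x": 0.0, "y": -5.0, "z": 0.0, "rx": 0.0, "ry": 0.0, "rz": 0.0, "hand": -1.0}, {"x": 0.0, "y": -9.0, "z": 0.0, "rx": 0.0, "ry": 0.0, "rz": 0.0, "hand": -1.0}, {"x": 0.0, "y": -13.0, "z": 0.0, "rx": 0.0, "ry": 0.0, "rz": 0.0, "hand": -1.0}, {"x": 0.0, "y": -17.0, "z": 0.0, "rx": 0.0, "ry": 0.0, "rz": 0.0, "hand": -1.0}, {"x": 0.0, "y": -20.0, "z": 0.0, "rx": 0.0, "ry": 0.0, "rz": 0.0, "hand": -1.0}, {"x": 0.0, "y": -20.0, "z": 0.0, "rx": 0.0, "ry": 0.0, "rz": 0.0, "hand": -1.0}, {"x": 0.0, "y": -20.0, "z": 0.0, "rx": 0.0, "ry": 0.0, "rz": 0.0, "hand": -1.0}, {"x": 0.0, "y": -20.0, "z": 0.0, "rx": 0.0, "ry": 0.0, "rz": 0.0, "hand": -1.0}]}}

```text
t: 28.28
position: [498.2, 411.0, 226.8]
orientation: [-1.307, -1.042, 1.044]
wrist_force: [-0.7, -0.5, -1.9]
width: 58.7
```

```bash
python3 - <<'E'
from h import *
go(545.0,-60.2,87.4)
w=cloud('wrist')
pr(toolcomps(w,-8,10),'top')
go(545.0,-60.2,87.4)
E
```

```text
t 28.28 pos [498.2 411.  226.8] yaw 77.17 F [-0.7 -0.5 -1.9] w 58.7
dx -44.91 dz -15.02 ry -0.178 tilt [-0.001 -0.001 -1.   ]
top 266 c [-37.    9.7] wh [12.6  2.8] ang 30.7 max [-31.2  12.5] min [-42.7   6.9] z -4.1
top 7921 c [ 0.6 49.7] wh [17.1 60.2] ang 89.9 max [29.1 58.2] min [-28.1  41.6] z -2.5
top 2180 c [  0.1 -44.3] wh [17.9 49.4] ang 89.6 max [ 24.7 -37.2] min [-24.5 -52.4] z -2.3
top 268 c [37.6  9.6] wh [ 2.9 12.4] ang 60.3 max [43.3 12.3] min [31.8  6.9] z -3.9
t 28.33 pos [498.  410.7 225.9] yaw 77.17 F [-0.9  0.8 -2.1] w 59.1
dx -44.87 dz -15.03 ry -0.178 tilt [-0.002 -0.002 -1.   ]
```

>>> {"method": "drive_tool", "body": {"deltas": [{"x": -3.0, "y": 0.0, "z": -1.0, "rx": 0.0, "ry": 0.0, "rz": 0.0, "hand": -1.0}, {"x": -6.8, "y": 0.0, "z": -2.3, "rx": 0.0, "ry": -0.02, "rz": 0.0, "hand": -1.0}, {"x": -10.6, "y": 0.0, "z": -3.5, "rx": 0.0, "ry": -0.04, "rz": 0.0, "hand": -1.0}, {"x": -14.4, "y": 0.0, "z": -4.8, "rx": 0.0, "ry": -0.06, "rz": 0.0, "hand": -1.0}, {"x": -18.2, "y": 0.0, "z": -6.1, "rx": 0.0, "ry": -0.08, "rz": 0.0, "hand": -1.0}, {"x": -22.0, "y": 0.0, "z": -7.4, "rx": 0.0, "ry": -0.1, "rz": 0.0, "hand": -1.0}, {"x": -25.8, "y": 0.0, "z": -8.7, "rx": 0.0, "ry": -0.12, "rz": 0.0, "hand": -1.0}, {"x": -29.6, "y": 0.0, "z": -10.0, "rx": 0.0, "ry": -0.14, "rz": 0.0, "hand": -1.0}, {"x": -33.4, "y": 0.0, "z": -11.3, "rx": 0.0, "ry": -0.16, "rz": 0.0, "hand": -1.0}, {"x": -37.2, "y": 0.0, "z": -12.6, "rx": 0.0, "ry": -0.178, "rz": 0.0, "hand": -1.0}, {"x": -41.0, "y": 0.0, "z": -13.9, "rx": 0.0, "ry": -0.178, "rz": 0.0, "hand": -1.0}, {"x": -44.0, "y": 0.0, "z": -14.8, "rx": 0.0, "ry": -0.178, "rz": 0.0, "hand": -1.0}]}}

```text
t: 29.33
position: [544.3, -54.3, 225.4]
orientation: [-1.23, -1.17, 1.176]
wrist_force: [1.5, 0.7, -1.5]
width: 58.7
```

>>> {"method": "drive_tool", "body": {"deltas": [{"x": -0.95, "y": 1.0, "z": -0.25, "rx": 0.0, "ry": 0.0, "rz": 0.0, "hand": -1.0}, {"x": -0.95, "y": 3.0, "z": -0.25, "rx": 0.0, "ry": 0.0, "rz": 0.0, "hand": -1.0}, {"x": -0.95, "y": 4.2, "z": -0.25, "rx": 0.0, "ry": 0.0, "rz": 0.0, "hand": -1.0}, {"x": -0.95, "y": 4.2, "z": -0.25, "rx": 0.0, "ry": 0.0, "rz": 0.0, "hand": -1.0}, {"x": -0.95, "y": 4.2, "z": -0.25, "rx": 0.0, "ry": 0.0, "rz": 0.0, "hand": -1.0}, {"x": -0.95, "y": 4.2, "z": -0.25, "rx": 0.0, "ry": 0.0, "rz": 0.0, "hand": -1.0}]}}

```text
t: 29.83
position: [547.5, -59.3, 185.2]
orientation: [-1.23, -1.176, 1.176]
wrist_force: [0.9, -0.0, -1.1]
width: 58.7
```

```bash
python3 - <<'E'
from h import *
go(545.1,-60.8,87.4)
w=above()
cv2.imwrite('pics/w16.png',w[0][:,:,::-1])
pr(comps([w],140,152,(440,700,-160,60)),'under')
go(545.1,-60.8,87.4)
E
```

```text
t 29.83 pos [547.5 -59.3 185.2] yaw 87.42 F [ 0.9 -0.  -1.1] w 58.7
dx -0.16 dz 0.24 ry 0.0 tilt [-0.  0. -1.]
tray in tool [0.6 0.  0.1] tray world [547.5 -58.7] plate [546.  -59.4] flange comp [477.8 -56.3  84.1  39.4  87.4] shift cm x -0.08 z 0.14
under 159 c [488.8 -84.5] wh [5.6 5.6] ang 85.8 max [491.4 -81.7] min [486.1 -87.4] z 144.0
under 155 c [491.1 -30.3] wh [5.6 5.1] ang 88.6 max [493.6 -27.5] min [488.6 -33.1] z 144.1
t 29.88 pos [547.9 -59.4 185.7] yaw 87.42 F [ 1.5  0.3 -1.2] w 58.9
dx -0.16 dz 0.27 ry 0.0 tilt [ 0.001  0.    -1.   ]
```

View pics/w16.png

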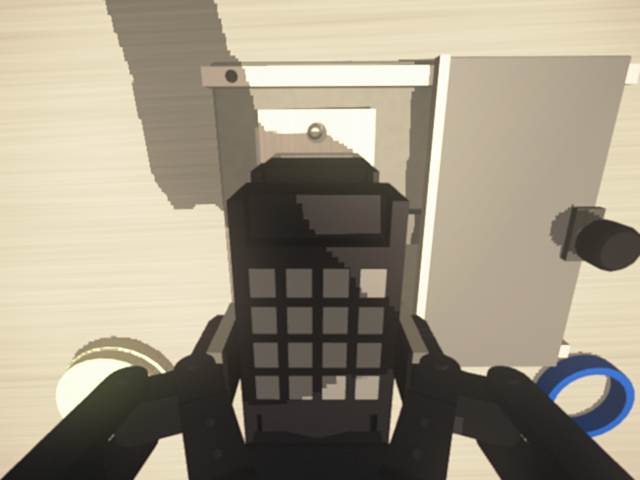

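>>> {"method": "drive_tool", "body": {"deltas": [{"x": -0.14, "y": 0.2, "z": 0.21, "rx": 0.0, "ry": 0.0, "rz": 0.0, "hand": -1.0}, {"x": -0.14, "y": 0.5, "z": 0.21, "rx": 0.0, "ry": 0.0, "rz": 0.0, "hand": -1.0}, {"x": -0.14, "y": 0.8, "z": 0.21, "rx": 0.0, "ry": 0.0, "rz": 0.0, "hand": -1.0}, {"x": -0.14, "y": 1.1, "z": 0.21, "rx": 0.0, "ry": 0.0, "rz": 0.0, "hand": -1.0}, {"x": -0.14, "y": 1.4, "z": 0.21, "rx": 0.0, "ry": 0.0, "rz": 0.0, "hand": -1.0}, {"x": -0.14, "y": 1.7, "z": 0.21, "rx": 0.0, "ry": 0.0, "rz": 0.0, "hand": -1.0}, {"x": -0.14, "y": 1.8, "z": 0.21, "rx": 0.0, "ry": 0.0, "rz": 0.0, "hand": -1.0}, {"x": -0.14, "y": 1.8, "z": 0.21, "rx": 0.0, "ry": 0.0, "rz": 0.0, "hand": -1.0}]}}

```text
t: 30.55
position: [545.4, -61.1, 167.8]
orientation: [-1.231, -1.175, 1.175]
wrist_force: [-2.6, -0.7, 4.1]
width: 59.0
```

>>> {"method": "drive_tool", "body": {"deltas": [{"x": 0.0, "y": 0.05, "z": 0.0, "rx": 0.0, "ry": 0.0, "rz": 0.0, "hand": -1.0}, {"x": 0.0, "y": 0.0, "z": 0.0, "rx": 0.0, "ry": 0.0, "rz": 0.0, "hand": 1.0}, {"x": 0.0, "y": -0.1, "z": 0.0, "rx": 0.0, "ry": 0.0, "rz": 0.0, "hand": 1.0}, {"x": 0.0, "y": -0.1, "z": 0.0, "rx": 0.0, "ry": 0.0, "rz": 0.0, "hand": 1.0}, {"x": 0.0, "y": -0.1, "z": 0.0, "rx": 0.0, "ry": 0.0, "rz": 0.0, "hand": 1.0}, {"x": 0.0, "y": -3.0, "z": 0.0, "rx": 0.0, "ry": 0.0, "rz": 0.0, "hand": 1.0}, {"x": 0.0, "y": -6.0, "z": 0.5, "rx": 0.0, "ry": 0.0, "rz": 0.0, "hand": 1.0}, {"x": 0.0, "y": -9.0, "z": 3.0, "rx": 0.0, "ry": 0.0, "rz": 0.0, "hand": 1.0}, {"x": 0.0, "y": -10.5, "z": 6.0, "rx": 0.0, "ry": 0.0, "rz": 0.0, "hand": 1.0}, {"x": 0.0, "y": -10.5, "z": 8.0, "rx": 0.0, "ry": 0.0, "rz": 0.0, "hand": 1.0}, {"x": 0.0, "y": -10.5, "z": 8.0, "rx": 0.0, "ry": 0.0, "rz": 0.0, "hand": 1.0}, {"x": 0.0, "y": -10.5, "z": 8.0, "rx": 0.0, "ry": 0.0, "rz": 0.0, "hand": 1.0}]}}

```text
t: 31.55
position: [464.9, -57.6, 272.8]
orientation: [-1.232, -1.176, 1.175]
wrist_force: [1.1, 0.1, 0.2]
width: 85.2
```

```bash
python3 - <<'E'
from h import *
go(430,411,77)
w=cloud('wrist');sc=cloud('scene');sd=cloud('side')
cv2.imwrite('pics/w17.png',w[0][:,:,::-1])
cv2.imwrite('pics/s17.png',np.vstack([sc[0][130:400,50:550,::-1],sd[0][120:420,120:620,::-1]]))
pr(comps([w],170,190,(400,700,-160,60)),'tray')
pr(comps([w],140,150,(400,700,-160,60)),'under')
for n,c in (('scene',sc),('side',sd)):
    pr(comps([c],38,56,(350,680,225,480)),n)
    pr(comps([c],8,28,(350,500,180,380)),n+'low')
E
```

```text
t 31.55 pos [464.9 -57.6 272.8] yaw 87.36 F [1.1 0.1 0.2] w 85.2
dx 46.65 dz 5.65 ry 0.181 tilt [ 0.001 -0.001 -1.   ]
tray 10279 c [545.2 -60.9] wh [ 60.1 117.2] ang 87.1 max [602.  -29.4] min [486.4 -91.9] z 180.0
under 261 c [487.8 -57.7] wh [60.2  2.4] ang 87.6 max [489.4 -27.6] min [485.7 -87.6] z 146.9
scene 110 c [436.7 263.5] wh [61.4 21.6] ang 15.7 max [467.5 278.6] min [408.6 247.7] z 51.6
scenelow 413 c [436.  263.7] wh [121.6  64.1] ang 16.2 max [498.3 306.8] min [376.8 224.3] z 20.7
side 221 c [434.8 264.3] wh [61.3 23.2] ang 17.1 max [465.3 279.6] min [404.3 250. ] z 51.7
side 51 c [675.2 356.3] wh [36.5  8. ] ang 89.2 max [679.3 374.4] min [671.3 338. ] z 47.3
sidelow 770 c [435.4 264.9] wh [118.3  63.9] ang 13.9 max [494.3 305.7] min [372.8 224.9] z 19.1
```

View pics/s17.png

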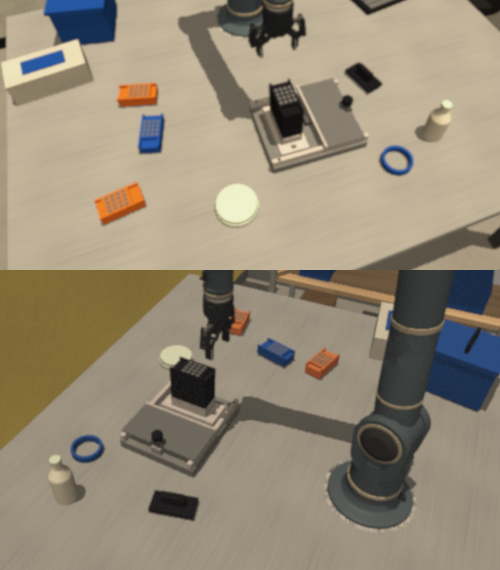

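>>> {"method": "drive_tool", "body": {"deltas": [{"x": 3.5, "y": 0.0, "z": 0.8, "rx": 0.0, "ry": -0.03, "rz": 0.0, "hand": 1.0}, {"x": 7.0, "y": 0.0, "z": 1.8, "rx": 0.0, "ry": -0.06, "rz": 0.0, "hand": 1.0}, {"x": 10.5, "y": 0.0, "z": 2.8, "rx": 0.0, "ry": -0.1, "rz": 0.0, "hand": 1.0}, {"x": 14.0, "y": 0.0, "z": 3.8, "rx": 0.0, "ry": -0.14, "rz": 0.0, "hand": 1.0}, {"x": 17.5, "y": 0.0, "z": 4.8, "rx": 0.0, "ry": -0.18, "rz": 0.0, "hand": 1.0}, {"x": 21.0, "y": 1.0, "z": 6.0, "rx": 0.0, "ry": -0.22, "rz": 0.0, "hand": 1.0}, {"x": 24.5, "y": 3.0, "z": 7.0, "rx": 0.0, "ry": -0.26, "rz": 0.0, "hand": 1.0}, {"x": 28.0, "y": 6.0, "z": 8.2, "rx": 0.0, "ry": -0.308, "rz": 0.0, "hand": 1.0}, {"x": 30.6, "y": 9.0, "z": 9.4, "rx": 0.0, "ry": -0.308, "rz": 0.0, "hand": 1.0}, {"x": 30.6, "y": 9.0, "z": 9.4, "rx": 0.0, "ry": -0.308, "rz": 0.0, "hand": 1.0}, {"x": 30.6, "y": 9.0, "z": 9.4, "rx": 0.0, "ry": -0.308, "rz": 0.0, "hand": 1.0}, {"x": 30.6, "y": 9.0, "z": 9.4, "rx": 0.0, "ry": -0.308, "rz": 0.0, "hand": 1.0}]}}

```text
t: 32.7
position: [386.1, 252.5, 182.0]
orientation: [-1.073, -1.399, 1.4]
wrist_force: [-0.4, -0.6, 0.6]
width: 85.7
```

```bash
python3 - <<'E'
from h import *
print(np.round(state()['joint_pos'],2))
w=cloud('wrist')
cv2.imwrite('pics/w18.png',w[0][:,:,::-1])
pr(comps([w],44,60,(350,520,180,360)),'bar')
pr(comps([w],14,60,(350,520,180,360)),'lid')
go(435,264.3,105)
E
```

```text
[-0.17  0.24 -0.57  2.06  0.17  0.88  1.  ]
bar 1611 c [433.9 264.3] wh [60.5 18. ] ang 13.9 max [463.  278.3] min [403.6 249.6] z 52.0
lid 8360 c [434.4 264.4] wh [117.3  60.2] ang 13.8 max [493.4 303. ] min [373.3 225.1] z 18.4
t 32.75 pos [386.8 252.  182.6] yaw 104.92 F [-0.4 -0.7  0.3] w 85.5
dx -0.05 dz -4.98 ry -0.001 tilt [ 0.001  0.    -1.   ]
```

View pics/w18.png

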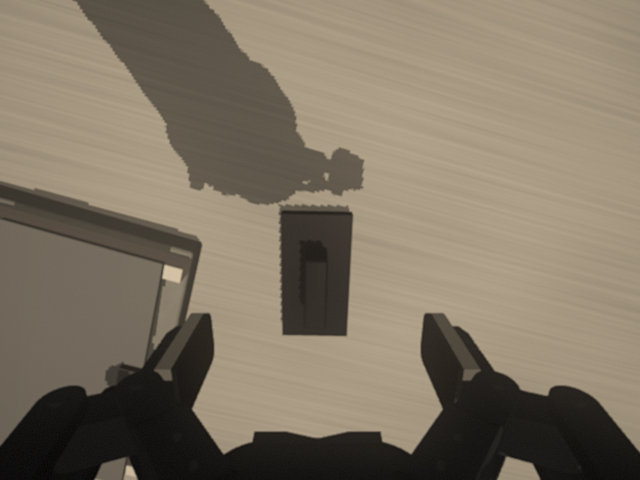

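>>> {"method": "drive_tool", "body": {"deltas": [{"x": 0.0, "y": 2.0, "z": -2.5, "rx": 0.0, "ry": 0.018, "rz": 0.0, "hand": 1.0}, {"x": -0.02, "y": 4.0, "z": -4.9, "rx": 0.0, "ry": 0.018, "rz": 0.0, "hand": 1.0}, {"x": -0.02, "y": 7.5, "z": -4.9, "rx": 0.0, "ry": 0.018, "rz": 0.0, "hand": 1.0}, {"x": -0.02, "y": 10.0, "z": -4.9, "rx": 0.0, "ry": 0.018, "rz": 0.0, "hand": 1.0}, {"x": -0.02, "y": 10.0, "z": -4.9, "rx": 0.0, "ry": 0.018, "rz": 0.0, "hand": 1.0}, {"x": -0.02, "y": 10.0, "z": -4.9, "rx": 0.0, "ry": 0.018, "rz": 0.0, "hand": 1.0}, {"x": -0.02, "y": 10.0, "z": -4.9, "rx": 0.0, "ry": 0.018, "rz": 0.0, "hand": 1.0}]}}

```text
t: 33.33
position: [434.5, 265.2, 84.2]
orientation: [-1.086, -1.389, 1.383]
wrist_force: [0.2, -0.7, 1.3]
width: 85.5
```

```bash
python3 -c "
from h import *
go(434.2,264.3,103.9)"
```

```text
t 33.33 pos [434.5 265.2  84.2] yaw 103.9 F [ 0.2 -0.7  1.3] w 85.5
dx -0.08 dz 0.05 ry 0.0 tilt [ 0.003  0.002 -1.   ]
```

>>> {"method": "drive_tool", "body": {"deltas": [{"x": -0.08, "y": 2.0, "z": 0.05, "rx": 0.0, "ry": 0.0, "rz": 0.0, "hand": 0.5}, {"x": -0.08, "y": 3.75, "z": 0.05, "rx": 0.0, "ry": 0.0, "rz": 0.0, "hand": 0.0}, {"x": -0.08, "y": 3.75, "z": 0.05, "rx": 0.0, "ry": 0.0, "rz": 0.0, "hand": 0.0}, {"x": -0.08, "y": 3.75, "z": 0.05, "rx": 0.0, "ry": 0.0, "rz": 0.0, "hand": 0.0}, {"x": -0.08, "y": 3.75, "z": 0.05, "rx": 0.0, "ry": 0.0, "rz": 0.0, "hand": -1.0}, {"x": -0.08, "y": 3.75, "z": 0.05, "rx": 0.0, "ry": 0.0, "rz": 0.0, "hand": -1.0}, {"x": -0.08, "y": 3.75, "z": 0.05, "rx": 0.0, "ry": 0.0, "rz": 0.0, "hand": -1.0}, {"x": -0.08, "y": 3.75, "z": 0.05, "rx": 0.0, "ry": 0.0, "rz": 0.0, "hand": -1.0}, {"x": -0.08, "y": 3.75, "z": 0.05, "rx": 0.0, "ry": 0.0, "rz": 0.0, "hand": -1.0}]}}

```text
t: 34.08
position: [433.7, 264.7, 46.6]
orientation: [-1.085, -1.389, 1.385]
wrist_force: [-0.6, -1.6, 6.4]
width: 16.6
```

```bash
python3 -c "
from h import *
go(434.2,264.3,103.9)"
```

```text
t 34.08 pos [433.7 264.7  46.6] yaw 103.97 F [-0.6 -1.6  6.4] w 16.6
dx -0.05 dz -0.04 ry 0.001 tilt [ 0.003  0.001 -1.   ]
```

>>> {"method": "drive_tool", "body": {"deltas": [{"x": 0.0, "y": -2.0, "z": 0.0, "rx": 0.0, "ry": 0.0, "rz": 0.0, "hand": -1.0}, {"x": 0.0, "y": -5.0, "z": 0.0, "rx": 0.0, "ry": 0.0, "rz": 0.0, "hand": -1.0}, {"x": 0.0, "y": -9.0, "z": 0.0, "rx": 0.0, "ry": 0.0, "rz": 0.0, "hand": -1.0}, {"x": 0.0, "y": -13.0, "z": -1.0, "rx": 0.0, "ry": 0.0, "rz": -0.1, "hand": -1.0}, {"x": 0.0, "y": -17.0, "z": -3.0, "rx": 0.0, "ry": 0.0, "rz": -0.2, "hand": -1.0}, {"x": 0.0, "y": -20.0, "z": -5.0, "rx": 0.0, "ry": 0.0, "rz": -0.3, "hand": -1.0}, {"x": 0.0, "y": -22.0, "z": -7.0, "rx": 0.0, "ry": 0.0, "rz": -0.4, "hand": -1.0}, {"x": 0.0, "y": -24.0, "z": -8.0, "rx": 0.0, "ry": 0.0, "rz": -0.5, "hand": -1.0}, {"x": 0.0, "y": -25.0, "z": -8.0, "rx": 0.0, "ry": 0.0, "rz": -0.6, "hand": -1.0}, {"x": 0.0, "y": -25.0, "z": -8.0, "rx": 0.0, "ry": 0.0, "rz": -0.7, "hand": -1.0}, {"x": 0.0, "y": -25.0, "z": -8.0, "rx": 0.0, "ry": 0.0, "rz": -0.7, "hand": -1.0}]}}

```text
t: 35.0
position: [512.3, 278.3, 292.5]
orientation: [-0.51, -1.553, 0.862]
wrist_force: [0.3, -2.2, -2.9]
width: 17.0
```

```bash
python3 - <<'E'
from h import *
s=state();T=pose(s);print(s['t'],np.round(s['position'],1),np.round(s['joint_pos'],2),s['width']);print(np.round(T[:3,:3],2))
sd=cloud('side')
uv=proj(T[:3,3],sd[2],sd[3]);print(uv)
u,v=map(int,uv)
im=sd[0][max(v-50,0):v+70,max(u-75,0):u+75,::-1]
im=cv2.convertScaleAbs(im,alpha=2.0,beta=10)
cv2.imwrite('pics/cap1.png',cv2.resize(im,None,fx=5,fy=5,interpolation=2))
for k,off in (('tool -z end (cap +x?)',[0,40,-50]),('tool +z end',[0,40,50])):
    print(k,proj(T[:3,:3]@np.array(off)+T[:3,3],sd[2],sd[3])-[max(u-75,0),max(v-50,0)])
E
```

```text
35.0 [512.3 278.3 292.5] [ 0.37  0.42 -0.8   1.79 -0.47  1.01  1.68] 16.95624151816556
[[-0.18 -0.15 -0.97]
 [ 0.74  0.63 -0.23]
 [ 0.64 -0.76  0.  ]]
[251.8822147  270.11565408]
tool -z end (cap +x?) [52.0527836  64.67478078]
tool +z end [95.42893132 71.79777917]
```

View pics/cap1.png

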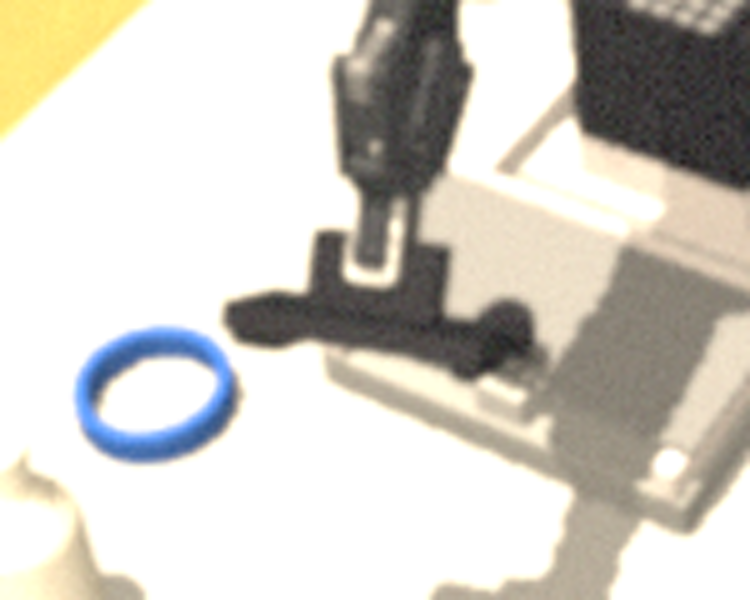

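```bash
python3 - <<'E'
from h import *
for n in ('side','scene'):
    T=pose();c=cloud(n)
    Q=(c[1].reshape(-1,3)-T[:3,3])@T[:3,:3]
    Q=Q[np.isfinite(Q).all(1)]
    for lo,hi in ((26,38),(40.5,52)):
        m=(abs(Q[:,0])<34)&(Q[:,1]>lo)&(Q[:,1]<hi)&(abs(Q[:,2])<64)
        print(n,lo,m.sum(),np.histogram(Q[m,2],bins=np.arange(-64,65,8))[0])
E
```

```text
side 26 465 [11 38 34 25 27 22 29 29 22 28 25 34 32 34 35 40]
side 40.5 58 [ 0 10  9 14  0  0  0  0  0  0  0  0  0  5 20  0]
scene 26 261 [48 38 31 38 31 18 20 18 11  8  0  0  0  0  0  0]
scene 40.5 1 [1 0 0 0 0 0 0 0 0 0 0 0 0 0 0 0]
```

>>> {"method": "drive_tool", "body": {"deltas": [{"x": 0.0, "y": 0.0, "z": 0.0, "rx": 0.0, "ry": 0.0, "rz": 0.1, "hand": -1.0}, {"x": 0.0, "y": 0.0, "z": 0.0, "rx": 0.0, "ry": 0.0, "rz": 0.2, "hand": -1.0}, {"x": 0.0, "y": 0.0, "z": 0.0, "rx": 0.0, "ry": 0.0, "rz": 0.3, "hand": -1.0}, {"x": 0.0, "y": 0.0, "z": 0.0, "rx": 0.0, "ry": 0.0, "rz": 0.4, "hand": -1.0}, {"x": 0.0, "y": 0.0, "z": 0.0, "rx": 0.0, "ry": 0.0, "rz": 0.5, "hand": -1.0}, {"x": 0.0, "y": 0.0, "z": 0.0, "rx": 0.0, "ry": 0.0, "rz": 0.6, "hand": -1.0}, {"x": 0.0, "y": 0.0, "z": 0.0, "rx": 0.0, "ry": 0.0, "rz": 0.7, "hand": -1.0}, {"x": 0.0, "y": 0.0, "z": 0.0, "rx": 0.0, "ry": 0.0, "rz": 0.7, "hand": -1.0}, {"x": 0.0, "y": 0.0, "z": 0.0, "rx": 0.0, "ry": 0.0, "rz": 0.7, "hand": -1.0}, {"x": 0.0, "y": 0.0, "z": 0.0, "rx": 0.0, "ry": 0.0, "rz": 0.7, "hand": -1.0}]}}

```text
t: 35.98
position: [509.8, 283.6, 295.0]
orientation: [-1.083, -1.388, 1.387]
wrist_force: [0.4, -0.3, -2.3]
width: 17.2
```

```bash
python3 - <<'E'
from h import *
print(np.round(pose()[:3,:3],3),np.round(state()['joint_pos'],2))
w=cloud('wrist');cv2.imwrite('pics/w19.png',w[0][:,:,::-1])
pr(toolcomps(w,18,36),'lid');pr(toolcomps(w,-15,5),'bar')
go(545.2,-60.9,87.2)
E
```

```text
[[-0.242  0.    -0.97 ]
 [ 0.97   0.001 -0.242]
 [ 0.001 -1.    -0.   ]] [-0.12  0.33 -0.59  1.67  0.2   1.2   1.06]
lid 14327 c [ 0.2 18.8] wh [60.4 78.3] ang 0.1 max [30.  57.7] min [-29.6 -12. ] z 28.2
lid 43 c [-12.8 -53. ] wh [ 4.2 12.3] ang 1.2 max [-10.6 -47.1] min [-14.8 -59.1] z 28.3
bar 7910 c [-1.9  0.7] wh [61.  41.3] ang 69.6 max [21.8 29.7] min [-20.7 -29. ] z -5.6
t 36.03 pos [510.4 282.5 294.8] yaw 103.91 F [ 0.5 -0.  -0.3] w 16.4
dx -34.17 dz 4.88 ry 0.292 tilt [-0.  0. -1.]
```

View pics/w19.png

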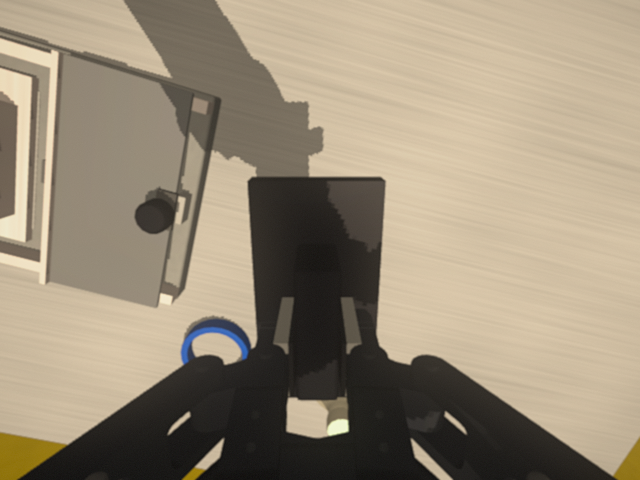

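>>> {"method": "drive_tool", "body": {"deltas": [{"x": -3.0, "y": 0.0, "z": 0.4, "rx": 0.0, "ry": 0.03, "rz": 0.0, "hand": -1.0}, {"x": -6.5, "y": 0.0, "z": 0.9, "rx": 0.0, "ry": 0.06, "rz": 0.0, "hand": -1.0}, {"x": -10.0, "y": 0.0, "z": 1.4, "rx": 0.0, "ry": 0.1, "rz": 0.0, "hand": -1.0}, {"x": -13.5, "y": 0.0, "z": 1.9, "rx": 0.0, "ry": 0.14, "rz": 0.0, "hand": -1.0}, {"x": -17.0, "y": 0.0, "z": 2.4, "rx": 0.0, "ry": 0.18, "rz": 0.0, "hand": -1.0}, {"x": -20.5, "y": 0.0, "z": 2.9, "rx": 0.0, "ry": 0.22, "rz": 0.0, "hand": -1.0}, {"x": -24.0, "y": 0.0, "z": 3.4, "rx": 0.0, "ry": 0.26, "rz": 0.0, "hand": -1.0}, {"x": -27.5, "y": 0.0, "z": 3.9, "rx": 0.0, "ry": 0.292, "rz": 0.0, "hand": -1.0}, {"x": -31.0, "y": 0.5, "z": 4.4, "rx": 0.0, "ry": 0.292, "rz": 0.0, "hand": -1.0}, {"x": -33.5, "y": 1.5, "z": 4.88, "rx": 0.0, "ry": 0.292, "rz": 0.0, "hand": -1.0}, {"x": -34.2, "y": 3.0, "z": 4.88, "rx": 0.0, "ry": 0.292, "rz": 0.0, "hand": -1.0}, {"x": -34.2, "y": 4.5, "z": 4.88, "rx": 0.0, "ry": 0.292, "rz": 0.0, "hand": -1.0}]}}

```text
t: 37.03
position: [545.4, -66.4, 249.3]
orientation: [-1.238, -1.167, 1.166]
wrist_force: [0.7, 0.1, -1.6]
width: 16.6
```

>>> {"method": "drive_tool", "body": {"deltas": [{"x": 0.0, "y": 0.9, "z": 0.0, "rx": 0.0, "ry": 0.0, "rz": 0.0, "hand": -1.0}, {"x": 0.0, "y": 0.9, "z": 0.0, "rx": 0.0, "ry": 0.0, "rz": 0.0, "hand": -1.0}, {"x": 0.0, "y": 0.9, "z": 0.0, "rx": 0.0, "ry": 0.0, "rz": 0.0, "hand": -1.0}, {"x": 0.0, "y": 0.9, "z": 0.0, "rx": 0.0, "ry": 0.0, "rz": 0.0, "hand": -1.0}]}}

```text
t: 37.37
position: [546.0, -60.1, 241.7]
orientation: [-1.232, -1.175, 1.173]
wrist_force: [0.1, 0.2, -0.6]
width: 16.9
```

```bash
cat >> h.py <<'E'
def abovecap():
    w=cloud('wrist');Tc,c=w[2],w[3];T=Tc@np.linalg.inv(c['T_tool_cam'])
    L=toolcomps(w,20,36,box=(-45,45,-70,75));q,r=max(L,key=lambda a:len(a[0]))
    pr(L,'lid')
    e=np.percentile(q[:,1],99.8)
    lat=(np.percentile(q[:,0],.3)+np.percentile(q[:,0],99.7))/2
    tr=T[:3,:3]@np.array([lat,0,e-58.2])+T[:3,3]
    print('lid world',np.round(tr[:2],1))
    pr(comps([w],174,186,(440,640,-140,30),minn=20),'under')
    pr(comps([w],34,43,(448,500,-112,-8)),'flange')
    return w
E
python3 - <<'E'
from h import *
go(545.2,-61.1,87.2)
w=abovecap()
cv2.imwrite('pics/w20.png',w[0][:,:,::-1])
go(545.2,-61.1,87.2)
E
```

```text
t 37.37 pos [546.  -60.1 241.7] yaw 87.26 F [ 0.1  0.2 -0.6] w 16.9
dx -0.10 dz 0.08 ry 0.001 tilt [ 0.002  0.    -1.   ]
lid 14269 c [ 0.1 19.1] wh [78.  60.3] ang 89.9 max [29.8 57.9] min [-29.7 -12. ] z 28.2
lid 44 c [-11.2 -53.1] wh [12.8  4.2] ang 70.4 max [-10.7 -46.5] min [-15.  -58.7] z 28.4
lid world [546.3 -60.1]
under 119 c [488.2 -85.1] wh [5.9 4.5] ang 87.4 max [490.5 -82.2] min [485.9 -88. ] z 180.1
under 105 c [490.6 -30.8] wh [5.7 3.8] ang 88.1 max [492.6 -28. ] min [488.7 -33.7] z 179.8
flange 3443 c [477.6 -56.4] wh [84.4 38.9] ang 87.2 max [494.5 -14.8] min [456.9 -98. ] z 38.3
t 37.42 pos [546.1 -59.9 241.9] yaw 87.28 F [-0.4 -0.9 -1.1] w 16.5
dx -0.12 dz 0.09 ry 0.001 tilt [ 0.002  0.    -1.   ]
```

View pics/w20.png

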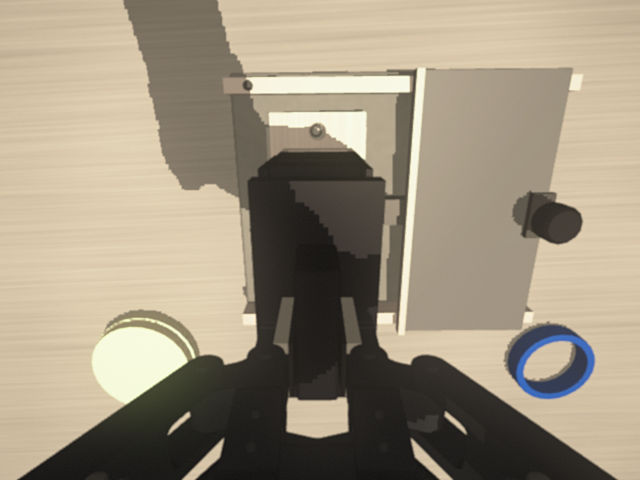

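>>> {"method": "drive_tool", "body": {"deltas": [{"x": -0.08, "y": 0.3, "z": 0.09, "rx": 0.0, "ry": 0.0, "rz": 0.0, "hand": -1.0}, {"x": -0.08, "y": 0.6, "z": 0.09, "rx": 0.0, "ry": 0.0, "rz": 0.0, "hand": -1.0}, {"x": -0.08, "y": 0.9, "z": 0.09, "rx": 0.0, "ry": 0.0, "rz": 0.0, "hand": -1.0}, {"x": -0.08, "y": 1.2, "z": 0.09, "rx": 0.0, "ry": 0.0, "rz": 0.0, "hand": -1.0}, {"x": -0.08, "y": 1.5, "z": 0.09, "rx": 0.0, "ry": 0.0, "rz": 0.0, "hand": -1.0}, {"x": -0.08, "y": 1.8, "z": 0.09, "rx": 0.0, "ry": 0.0, "rz": 0.0, "hand": -1.0}, {"x": -0.08, "y": 2.1, "z": 0.09, "rx": 0.0, "ry": 0.0, "rz": 0.0, "hand": -1.0}, {"x": -0.08, "y": 2.15, "z": 0.09, "rx": 0.0, "ry": 0.0, "rz": 0.0, "hand": -1.0}, {"x": -0.08, "y": 2.15, "z": 0.09, "rx": 0.0, "ry": 0.0, "rz": 0.0, "hand": -1.0}]}}

```text
t: 38.17
position: [544.7, -60.9, 220.7]
orientation: [-1.232, -1.174, 1.174]
wrist_force: [-4.2, -0.3, 7.6]
width: 16.5
```

>>> {"method": "drive_tool", "body": {"deltas": [{"x": 0.0, "y": 0.0, "z": 0.0, "rx": 0.0, "ry": 0.0, "rz": 0.0, "hand": -1.0}, {"x": 0.0, "y": 0.0, "z": 0.0, "rx": 0.0, "ry": 0.0, "rz": 0.0, "hand": 1.0}, {"x": 0.0, "y": -0.1, "z": 0.0, "rx": 0.0, "ry": 0.0, "rz": 0.0, "hand": 1.0}, {"x": 0.0, "y": -0.1, "z": 0.0, "rx": 0.0, "ry": 0.0, "rz": 0.0, "hand": 1.0}, {"x": 0.0, "y": -0.1, "z": 0.0, "rx": 0.0, "ry": 0.0, "rz": 0.0, "hand": 1.0}, {"x": 0.0, "y": -3.0, "z": 0.0, "rx": 0.0, "ry": 0.0, "rz": 0.0, "hand": 1.0}, {"x": 0.0, "y": -6.0, "z": 0.5, "rx": 0.0, "ry": 0.0, "rz": 0.0, "hand": 1.0}, {"x": 0.0, "y": -9.0, "z": 3.0, "rx": 0.0, "ry": 0.0, "rz": 0.0, "hand": 1.0}, {"x": 0.0, "y": -10.5, "z": 6.0, "rx": 0.0, "ry": 0.0, "rz": 0.0, "hand": 1.0}, {"x": 0.0, "y": -10.5, "z": 8.0, "rx": 0.0, "ry": 0.0, "rz": 0.0, "hand": 1.0}, {"x": 0.0, "y": -10.5, "z": 8.0, "rx": 0.0, "ry": 0.0, "rz": 0.0, "hand": 1.0}, {"x": 0.0, "y": -10.5, "z": 8.0, "rx": 0.0, "ry": 0.0, "rz": 0.0, "hand": 1.0}]}}

```text
t: 39.17
position: [464.2, -57.3, 324.8]
orientation: [-1.233, -1.174, 1.174]
wrist_force: [0.2, -0.0, -0.3]
width: 85.8
```

>>> {"method": "drive_tool", "body": {"deltas": [{"x": 0.0, "y": 0.0, "z": 0.0, "rx": 0.0, "ry": 0.0, "rz": 0.0, "hand": 1.0}, {"x": 0.0, "y": 0.0, "z": 0.0, "rx": 0.0, "ry": 0.0, "rz": 0.0, "hand": 1.0}, {"x": 0.0, "y": 0.0, "z": 0.0, "rx": 0.0, "ry": 0.0, "rz": 0.0, "hand": 1.0}]}}

```text
t: 39.42
position: [465.3, -57.1, 323.7]
orientation: [-1.23, -1.174, 1.174]
wrist_force: [-0.1, 0.1, 0.6]
width: 85.4
```

```bash
python3 - <<'E'
from h import *
go(545.2,-61.1,87.2)
w=cloud('wrist');sc=cloud('scene');sd=cloud('side')
cv2.imwrite('pics/w21.png',w[0][:,:,::-1])
cv2.imwrite('pics/s21.png',np.vstack([sc[0][100:370,50:650,::-1],sd[0][120:420,20:610,::-1].copy() if 0 else cv2.resize(sd[0][120:420,40:640,::-1],(590,295))]))  if 0 else None
cv2.imwrite('pics/sc21.png',cv2.resize(sc[0][150:350,230:530,::-1],None,fx=2.5,fy=2.5,interpolation=2))
cv2.imwrite('pics/sd21.png',cv2.resize(sd[0][160:360,150:450,::-1],None,fx=2.5,fy=2.5,interpolation=2))
pr(comps([w],188,200,(440,660,-160,60)),'lid exp z 192.2')
pr(comps([w],215,235,(440,660,-160,60)),'bar exp 226')
pr(comps([w],92,102,(440,660,60,200)),'knob')
pr(comps([w],34,43,(448,500,-112,-8)),'flange')
for n,c in (('scene',sc),('side',sd)):
    pr(comps([c],185,240,(440,660,-160,60),minn=15),n+' top')
    pr(comps([c],24,36,(640,800,-340,-180)),n+' wafer');pr(comps([c],15,28,(680,800,150,260)),n+' tape');pr(comps([c],20,100,(640,760,290,420)),n+' bottle')
    pr(comps([c],90,105,(500,600,100,170)),n+' knob')
E
```

```text
t 39.42 pos [465.3 -57.1 323.7] yaw 87.27 F [-0.1  0.1  0.6] w 85.4
dx -0.01 dz -8.00 ry 0.001 tilt [-0.001  0.001 -1.   ]
lid exp z 192.2 7082 c [544.6 -61. ] wh [ 60.1 117.2] ang 87.3 max [602.3 -29.8] min [486.  -92.1] z 192.2
bar exp 226 1856 c [544.7 -61.1] wh [18.  61.1] ang 87.5 max [574.2 -51.2] min [514.3 -70.4] z 226.0
knob 623 c [552.1 133.2] wh [29.7 31.5] ang 65.4 max [567.  148.1] min [537.2 118.8] z 96.2
flange 2042 c [479.3 -56.6] wh [84. 44.] ang 87.7 max [499.4 -14.9] min [456.3 -98.4] z 38.2
scene top 827 c [546.6 -61.5] wh [ 61.5 120.1] ang 87.2 max [605.5 -29.9] min [487.4 -93.2] z 195.8
scene wafer 1266 c [ 722.6 -268.2] wh [109.4 108.1] ang 19.0 max [ 776.  -215.4] min [ 670.3 -320.8] z 31.1
scene tape 312 c [751.2 205.2] wh [87.2 89.1] ang 26.7 max [795.7 249.3] min [706.9 159.6] z 22.2
scene bottle 415 c [711.8 345.1] wh [59.3 38.9] ang 37.3 max [733.8 375.4] min [681.2 324.4] z 65.4
scene knob 82 c [556.4 133.5] wh [29.9 30.4] ang 43.4 max [570.7 150.1] min [540.7 118.6] z 98.6
side top 740 c [544.7 -59.2] wh [119.6  66.6] ang 0.4 max [603.4 -27. ] min [486.2 -90.7] z 194.3
side wafer 313 c [ 738.7 -272.5] wh [112.5  81.2] ang 70.4 max [ 774.6 -212. ] min [ 689.  -320.2] z 29.2
side tape 281 c [749.5 206.5] wh [91.8 88.8] ang 87.6 max [793.4 250.2] min [705.4 161.7] z 20.5
side bottle 572 c [691.7 363.8] wh [59.1 37.9] ang 53.3 max [717.7 385.9] min [671.7 332.9] z 67.3
side knob 93 c [554.2 134.4] wh [29.7 31.4] ang 68.6 max [568.7 152.1] min [537.7 120.5] z 96.6
```

View pics/w21.png

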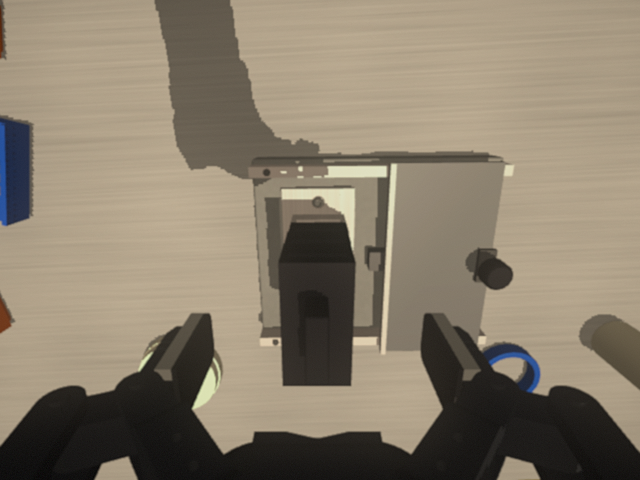

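View pics/sc21.png

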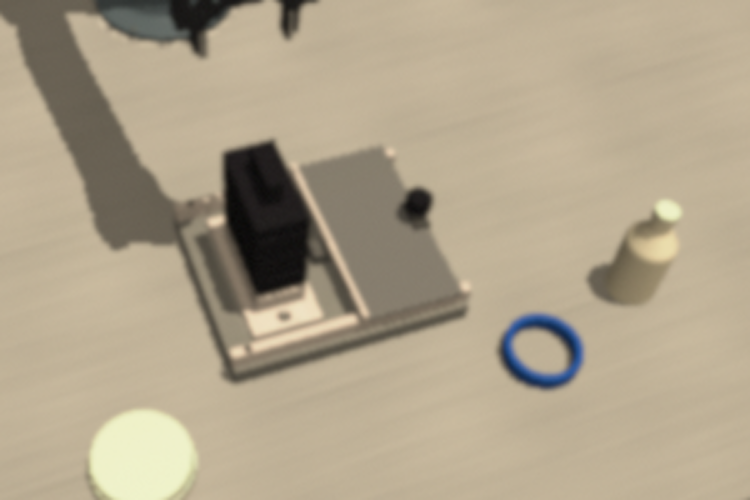

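View pics/sd21.png

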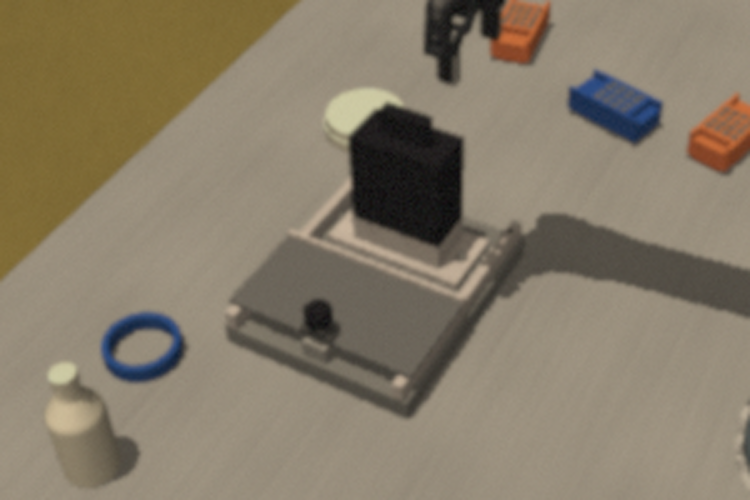

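```bash
python3 - <<'E'
from h import *
w=cloud('wrist');sd=cloud('side');sc=cloud('scene')
th=np.radians(-2.4);u=np.array([np.cos(th),np.sin(th)]);n=np.array([-u[1],u[0]]);c0=np.array([545.4,-59.6])
for nm,c in (('w',w),('side',sd),('scene',sc)):
    Q=c[1].reshape(-1,3);Q=Q[np.isfinite(Q).all(1)]
    L=(Q[:,:2]-c0)@u;N=(Q[:,:2]-c0)@n
    m=(Q[:,2]>55)&(Q[:,2]<63)&(abs(abs(L)-50)<35)&(N>60)&(N<230)
    k=(Q[:,2]>20)&(Q[:,2]<33)&(abs(L)<115)&(N>100)&(N<240)
    print(nm,'cover top N',np.round(np.percentile(N[m],[.3,99.7]),1),'nest end',np.round(np.percentile(N[k],[99.0]),1))
E
```

```text
Traceback (most recent call last):
IndexError: index -1 is out of bounds for axis 0 with size 0
```

```bash
python3 - <<'E'
from h import *
w=cloud('wrist');sd=cloud('side');sc=cloud('scene')
th=np.radians(-2.4);u=np.array([np.cos(th),np.sin(th)]);n=np.array([-u[1],u[0]]);c0=np.array([545.4,-59.6])
for nm,c in (('w',w),('side',sd),('scene',sc)):
    Q=c[1].reshape(-1,3);Q=Q[np.isfinite(Q).all(1)]
    L=(Q[:,:2]-c0)@u;N=(Q[:,:2]-c0)@n
    m=(Q[:,2]>55)&(Q[:,2]<64)&(abs(abs(L)-50)<35)&(N>40)&(N<260)
    k=(Q[:,2]>15)&(Q[:,2]<56)&(abs(L)<125)&(N>100)&(N<240)
    print(nm,m.sum(),k.sum(),'cover top N',np.round(np.percentile(N[m],[.5,99.5]),1) if m.any() else '','nest end',np.round(np.percentile(N[k],[99.0]),1) if k.any() else '')
E
```

```text
w 10846 987 cover top N [ 77.1 200.3] nest end [213.9]
side 1493 1336 cover top N [ 76.2 201.6] nest end [215.4]
scene 1365 340 cover top N [ 77.6 200.7] nest end [214.3]
```

```bash
python3 -c "
from rig import env
print(env.job_done())"
```

```text
the job is handed in; nothing more can be done
None
```

I did every step of the task in the order asked and handed the job in at about 40 s of the 210 s; no verdict is reported.

- **Cover:** I pulled up the knob, slid the cover open and let the plunger drop. The cover edges put it about 139 mm open against the 140 mm stop. The knob is back at its plunger-down height.
- **Base plate:** It sits over both pins. Its flange and block read 40 mm and 74 mm above the table, which is flush on the deck.
- **Trays:** Three trays were there, all black, and all three are stacked long end over long end. The orange and blue look-alikes were left alone. Tray tops read 110, 146 and 182 mm, the fully seated heights.
- **Cap:** I checked which end carried the long lug from the side camera before placing it. It is seated with its lid top at 194 mm and its bar top at 228 mm, both as expected.
- **Bystanders:** The wafer box, tape roll and bottle read where they were at the start.

Wrist-camera heights read a steady 1.8 mm low, so I added that to the wrist-camera heights above. The knob position alone suggested about 138 mm of cover travel rather than 139 mm. That is within calibration error and past the 132 mm where the pin can drop. No check failed.

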